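# Load, dock and release a tote at the trimming press

## Robot

A 6-joint arm with a two-finger parallel gripper is mounted at the origin on the work surface. World frame = base frame: x ahead of the robot, y to its left, z up, the work surface at z = 0. Lengths are in m, angles in degrees, forces in N, time in s.
With the tool pointing down it reaches from about 0.275 to 0.85 m from the base axis. Payload 5.2 kg.
Tool frame: the origin (TCP) lies at the centre of the arm's flange, where the gripper is bolted on; the fingertips stand 173 mm ahead of it and the grasp point (between the pads) lies 155 mm ahead of it (grip_depth is the distance from the TCP to the grasp point, in m); z points along the fingers, y is the line along which they close (so a half turn about z gives the same grasp; the last joint's range is limited). The gripper opens to 85 mm and grips with 20 to 120 N. Pads are 22 mm wide; open, the fingers measure 114 mm over their backs; the gripper's body (76 mm by 85 mm) begins 54 mm behind the grasp point. The pads swing forward as they close: fully open they stand 13 mm farther back than shut.
Start: joints at [-85.13, 14.817, 87.949, -0, 77.235, -11.62], TCP at [0.156, -0.527, 0.405] pointing down, gripper open.
Joint ranges: [-179.93, 179.93], [-52.35, 119.4], [10.71, 147.94], [-69.91, 249.91], [12.55, 155.21], [-178.61, 178.61]. Speed limits (degrees/s): [147.25, 147.25, 180, 180, 180, 180].

## Interface

Orientations are given as a 3x3 rotation matrix whose columns are the frame's x, y, z axes.
In Python, from station import * gives the robot as it stands. The module is installed in compiled form; this text tells all that it offers.
- The arm moves only by the tool step_arm, never from a script. Its arguments are lists of equal length, an entry for each row: "linear": the shift along the world's x, y, z scaled (see below), a list of three; "rotation": the turn, a rotation vector about the world's x, y, z scaled (see below), a list of three. In form: {"linear": [[x, y, z], ...], "rotation": [[wx, wy, wz], ...]}. A call has 1 to 20 rows; each row is the pose to reach, as a shift and turn from the pose commanded when the call began; what a row does not reach only later rows make up. The controller multiplies each number of a shift by 100 mm and each number of a turn by 90 degrees. A row lasts 1/8 s, in which the tool goes at most 62.5 mm and 10.7 degrees, less where a joint would pass 70% of its speed; a pose out of reach is approached as far as the arm can. A call with a number of a shift or a turn outside -1 to 1 is refused whole. A call with a gripper value outside its range is refused whole. "claw" is the closure, from 0 (fully open) to 1 (shut), set as the call begins (left out, the last holds). The fingers move at their own pace and stop on an object; "force" is the grip in N (left out, the last holds). Time passes only in rows, so rows that repeat a pose let the fingers close. It gives the time, the measured TCP pose, the force, the opening and the grip force at its end, in the units of the state.
- read_state(): the state, without advancing time (a new reading comes with each control period).
- camera(name): name is "scene" or "top" or "wrist"; returns the picture (480x640x3 uint8, red, green, blue); there is no depth.
- get_calibration(name): a dict with "vertical_fov" (degrees; the focal length in pixels is half the picture's height over the tangent of half this angle, whatever the lens; pixels are square), "cx", "cy" (the principal point, pixels), "rvec" (rotation vector, rad) and "tvec" (3), from world to camera coordinates, as OpenCV has them. Camera axes: x right, y down, z forward; pixel columns grow to the right and rows downward; lengths in m; the calibration is good to about 2 mm. A picture is of the moment at which its call begins: read the wrist's pose just before it. get_calibration takes no time and is no camera call; for the wrist camera it gives the pose at the moment of the call.
- sign_off(): hands the job in; it is judged then, once.
The state is a dict: "time_s": time; "joint_positions": joint angles; "dq": joint speeds; "joint_torque": joint torques, N m; "eef_pos": TCP position; "ee_rot": TCP orientation; "ft_force": force on the tool from outside, world axes, zero at the start; "moment": the same for the moment, N m; "width": finger opening in m; "gripper_force": force on a finger pad.
Only numpy, scipy, OpenCV 4.12 (cv2) and the standard library are available. Lean on these libraries where they do the work, as an engineer would, in place of code of your own. Each camera call takes 0.05 s, during which the arm holds its last target. There are 200 camera calls.

## Task

Put every casting from the steel tray into the blue tote on the roller line, then push the loaded tote along the rollers, without lifting or tipping it, until it is fully home against the end wall of the green bay. Then swing the retaining brace out across the line behind the tote until it clicks into its end detent, and last of all hang the release tag by its eye on the peg of the tag stand. Leave the other things on the bench where they are.

Things in the scene. Friction and masses are not known exactly. Their poses are not given: they have to be found in the camera images.
- part1: one of up to five identical bare aluminium castings standing in the steel tray (three to five are present): a 40 x 40 mm square base plate 12 mm thick with a 20 x 20 mm square boss rising from its middle to 44 mm above the underside, 90 g. Origin: centre of the underside; z runs up the boss, x and y are parallel to the plate's and the boss's sides. Grip it by the boss
- part2: one of up to five identical bare aluminium castings standing in the steel tray (three to five are present): a 40 x 40 mm square base plate 12 mm thick with a 20 x 20 mm square boss rising from its middle to 44 mm above the underside, 90 g. Origin: centre of the underside; z runs up the boss, x and y are parallel to the plate's and the boss's sides. Grip it by the boss
- part3: one of up to five identical bare aluminium castings standing in the steel tray (three to five are present): a 40 x 40 mm square base plate 12 mm thick with a 20 x 20 mm square boss rising from its middle to 44 mm above the underside, 90 g. Origin: centre of the underside; z runs up the boss, x and y are parallel to the plate's and the boss's sides. Grip it by the boss
- part4: one of up to five identical bare aluminium castings standing in the steel tray (three to five are present): a 40 x 40 mm square base plate 12 mm thick with a 20 x 20 mm square boss rising from its middle to 44 mm above the underside, 90 g. Origin: centre of the underside; z runs up the boss, x and y are parallel to the plate's and the boss's sides. Grip it by the boss
- part5: one of up to five identical bare aluminium castings standing in the steel tray (three to five are present): a 40 x 40 mm square base plate 12 mm thick with a 20 x 20 mm square boss rising from its middle to 44 mm above the underside, 90 g. Origin: centre of the underside; z runs up the boss, x and y are parallel to the plate's and the boss's sides. Grip it by the boss
- tray: fixed shallow stainless tray, 130 mm (x) by 370 mm (y), floor 4 mm above the bench, lip 14 mm high; the castings stand in it. Origin: centre of the underside
- tote: open blue plastic tote standing on the rollers, 140 mm (x, across the line) by 200 mm (y, along the line), 60 mm high, walls and floor 4 mm thick, 350 g. Origin: centre of the underside; z up. It holds castings in two columns of three (about 66 mm and 60 mm apart)
- line: fixed roller line: 15 free-turning steel rollers, 30 mm diameter, between aluminium side frames. Origin: on the bench under the middle of its width; y runs along the line, the bay is at the -y end. Roller tops 50 mm above the bench; side frames (inner faces at x = -75 and +75 mm, 14 mm thick) 66 mm high; rollers from y = -339 to +285 mm
- bay_home (a point): where the tote's origin is when it is fully home in the green bay: on the roller tops, 100 mm from the bay's end wall; axes as the line's. The bay's side walls start 100 mm to +y of this point and are 150 mm apart; the end wall (at -y) and the far (+x) wall are 102 mm high above the bench, the near one 70 mm
- brace (a joint): retaining brace, a flat steel arm 165 mm long (75 to 91 mm above the bench) on an upright hinge at the far (+x) side of the line at the bay's mouth. rad: 0 = folded back outside the line, growing as it swings counterclockwise (from above) across the line behind the tote; a ball detent resists lightly from about 1.6; seated at its end stop at 1.82, square across the line. Stays where left
- brace_hinge (a point): on the brace's upright hinge axis, 83 mm above the bench; its x axis points along the arm to the knob
- brace_knob (a point): centre of the top face of the brace's upright black round knob: 20 mm diameter, 50 mm tall (155 down to 105 mm above the bench), 80 mm from the hinge axis; can be gripped from above or pushed
- tag: release tag lying flat on the bench, 125 mm long, 80 g: a steel wire eye, a black shank 16 mm wide and 12 mm thick, and a 36 x 44 x 6 mm steel flag. Origin: middle of the shank (6 mm above the bench when it lies flat, also its centre of mass, nearly; grip here); x points along the shank to the eye, y across the shank; the same from both faces
- tag_eye (a point): centre of the tag's eye, 45 mm from the tag's origin along x: an eye of 8 mm wire, opening 27 mm across, 44 mm outside diameter; axes as the tag's
- tag_stand: fixed stand beside the bay: a 90 mm square base and a 20 mm square aluminium post 262 mm high. One straight steel peg, 8 mm in diameter and 60 mm long, leaves the post's front face towards the stand's -x axis and slopes up at 40 degrees. Origin: centre of the underside
- peg_root (a point): where the peg's axis leaves the front face of the post, 190 mm above the bench; axes as the stand's
- peg_tip (a point): tip of the peg's axis, 46 mm out from the post's face and 39 mm above the root (the rounded end goes 4 mm farther)
- spray: white bottle, 60 mm across, 170 mm high; bystander beyond the line, leave it alone
- die_block: dark steel block 90 x 60 x 40 mm; bystander beyond the line, leave it alone
- mug: white mug, 80 mm across, 90 mm high; bystander beyond the line, leave it alone
- wrench: wrench about 180 mm long lying flat past the line's +y end; bystander, leave it alone
- grease_jar: grey jar, 60 mm across, 60 mm high, past the tray and the line at +y; bystander, leave it alone
- brush: flat brush lying near the robot on its left, before the tray; bystander, leave it alone

How it is judged (in metres and radians):
On the way, in this order (a step that is already met when the one before it is completed fails the run):
1. every casting present is in the tote and let go (x of part1 in the frame of tote between -0.066 and 0.066 m and y of part1 in the frame of tote between -0.096 and 0.096 m and z of part1 in the frame of tote between -0.01 and 0.055 m and linear speed of each of part1, part2, part3, part4, part5 below 0.05 m/s and x of part2 in the frame of tote between -0.066 and 0.066 m and y of part2 in the frame of tote between -0.096 and 0.096 m and z of part2 in the frame of tote between -0.01 and 0.055 m and x of part3 in the frame of tote between -0.066 and 0.066 m and y of part3 in the frame of tote between -0.096 and 0.096 m and z of part3 in the frame of tote between -0.01 and 0.055 m and x of part4 in the frame of tote between -0.066 and 0.066 m and y of part4 in the frame of tote between -0.096 and 0.096 m and z of part4 in the frame of tote between -0.01 and 0.055 m and x of part5 in the frame of tote between -0.066 and 0.066 m and y of part5 in the frame of tote between -0.096 and 0.096 m and z of part5 in the frame of tote between -0.01 and 0.055 m and contact force between the fingers and part1 below 0.1 N and contact force between the fingers and part2 below 0.1 N and contact force between the fingers and part3 below 0.1 N and contact force between the fingers and part4 below 0.1 N and contact force between the fingers and part5 below 0.1 N), for 0.2 s.
2. the loaded tote is fully home in the bay (x of part1 in the frame of tote between -0.066 and 0.066 m and y of part1 in the frame of tote between -0.096 and 0.096 m and z of part1 in the frame of tote between -0.01 and 0.055 m and linear speed of each of part1, part2, part3, part4, part5, tote below 0.05 m/s and x of part2 in the frame of tote between -0.066 and 0.066 m and y of part2 in the frame of tote between -0.096 and 0.096 m and z of part2 in the frame of tote between -0.01 and 0.055 m and x of part3 in the frame of tote between -0.066 and 0.066 m and y of part3 in the frame of tote between -0.096 and 0.096 m and z of part3 in the frame of tote between -0.01 and 0.055 m and x of part4 in the frame of tote between -0.066 and 0.066 m and y of part4 in the frame of tote between -0.096 and 0.096 m and z of part4 in the frame of tote between -0.01 and 0.055 m and x of part5 in the frame of tote between -0.066 and 0.066 m and y of part5 in the frame of tote between -0.096 and 0.096 m and z of part5 in the frame of tote between -0.01 and 0.055 m and y of tote in the frame of bay_home between -0.015 and 0.015 m and x of tote in the frame of bay_home between -0.012 and 0.012 m and angle between the y axis of tote and the y axis of bay_home, either way round below 0.1 rad), for 0.2 s.
3. the brace is seated in its end detent behind the tote (y of tote in the frame of bay_home between -0.015 and 0.015 m and x of tote in the frame of bay_home between -0.012 and 0.012 m and angle between the y axis of tote and the y axis of bay_home, either way round below 0.1 rad and linear speed of tote below 0.05 m/s and value of joint brace above 1.76 rad), for 0.2 s.
4. the tag hangs by its eye on the peg (x of tag_eye in the frame of peg_root between -0.055 and 0.008 m and y of tag_eye in the frame of peg_root between -0.022 and 0.022 m and z of tag_eye in the frame of peg_root between -0.03 and 0.04 m and angle between tag_eye's own x axis and vertical below 0.45 rad and contact force between tag and tag_stand above 0.1 N and contact force between the fingers and tag below 0.1 N and linear speed of tag below 0.05 m/s and value of joint brace above 1.76 rad), for 0.2 s.
At the end, for the whole second after the job is handed in: All castings at rest in the tote; tote in the bay within 15 mm of home along the line, 12 mm across, 0.1 rad square; brace at 1.76 rad or more; tag hanging still by its eye anywhere on the peg (eye centre within 22 mm sideways of it), within 0.45 rad of vertical, eye up; nothing held (all of step 2 and all of step 4); the robot touches nothing.
It fails at once if the tote is lifted off the rollers (z of tote in the frame of bay_home above 0.03 m).
It fails at once if the tote is tipped (angle between tote's own z axis and vertical above 0.3 rad).
It fails at once if one of the other things on the bench is shoved more than 6 cm (distance of any of spray, die_block, mug, wrench, grease_jar, brush from where it was at the start of the episode above 0.06 m).
Of part1, part2, part3, part4, part5 only 3 to 5 are there at a start; the rules pass over those that are not, and their reading is None.
At some moment in a run one of part1, part2, part3, part4, part5 may be knocked a few centimetres aside while the robot is not near it.
Once in a run the grip may slacken for a moment while it holds something.
It also fails if it takes over 210 s, if anything falls off the work surface, if the arm or the gripper's body presses on something with over 40 N, if the wrist force passes 120 N, or if a joint passes its speed limit or range.

## Working session

There is one attempt and no reset: what is moved stays moved. The work goes in short steps, Python scripts to look and compute and a tool call to move; the robot and the scene stay as the last step left them, time stands still between calls to the robot, and variables do not carry over. Pictures are saved under pics/ and viewed, at most 14 in all, crops included, and the job is handed in when it is done.

Besides the shell and the picture viewer there is one more tool, called after "Call:" as name(argument=value, ...), one argument or row to a line, values as JSON. step_arm: Moves the arm, as the interface text tells. Its arguments: {"type":"object","properties":{"linear":{"type":"array"},"rotation":{"type":"array"},"claw":{"type":"number"},"force":{"type":"number"}},"required":["linear","rotation"]}

```bash
mkdir -p pics; cat > h.py <<'E'
from station import *
import numpy as np, cv2
def cal(name):
    c=get_calibration(name); f=240/np.tan(np.radians(c["vertical_fov"])/2)
    R=cv2.Rodrigues(np.array(c["rvec"],float))[0]; t=np.array(c["tvec"],float)
    return dict(f=f,cx=c["cx"],cy=c["cy"],R=R,t=t,o=-R.T@t,raw=c)
def ray(k,u,v):
    d=k["R"].T@np.array([(u-k["cx"])/k["f"],(v-k["cy"])/k["f"],1.]); return k["o"],d/np.linalg.norm(d)
def onz(k,u,v,z):
    o,d=ray(k,u,v); return o+d*(z-o[2])/d[2]
def proj(k,p):
    q=k["R"]@np.array(p,float)+k["t"]; return k["f"]*q[0]/q[2]+k["cx"],k["f"]*q[1]/q[2]+k["cy"]
def tri(k1,p1,k2,p2):
    o1,d1=ray(k1,*p1);o2,d2=ray(k2,*p2)
    s=np.linalg.lstsq(np.c_[d1,-d2],o2-o1,rcond=None)[0]
    a=o1+d1*s[0];b=o2+d2*s[1]; return (a+b)/2,np.linalg.norm(a-b)
def snap(name,fn=None):
    k=cal(name); im=cv2.cvtColor(camera(name),cv2.COLOR_RGB2BGR)
    if fn: cv2.imwrite("pics/"+fn,im)
    return k,im
E
python3 - <<'E'
from h import *
np.set_printoptions(precision=4,suppress=True)
for n in ("scene","top","wrist"):
    k,im=snap(n,n+"0.png"); print(n,k["raw"],k["o"])
print(read_state())
E
```

```text
scene {'vertical_fov': 53.724889982146514, 'cx': 327.67356828809426, 'cy': 236.20022098011054, 'rvec': array([ 2.0738,  1.3388, -0.4981]), 'tvec': array([-0.2671, -0.2201,  1.5239])} [ 1.1833 -0.2656  0.9856]
top {'vertical_fov': 48.816358962422, 'cx': 324.47866977030685, 'cy': 245.13893549905305, 'rvec': array([ 2.2022, -2.212 ,  0.0597]), 'tvec': array([0.0299, 0.5319, 1.2001])} [0.4825 0.0435 1.2204]
wrist {'vertical_fov': 65.48772192048406, 'cx': 317.29254451437146, 'cy': 243.01157752657312, 'rvec': array([-2.337 ,  1.7455,  0.2391]), 'tvec': array([-0.5482, -0.0349,  0.3787])} [ 0.2203 -0.5073  0.3733]
{'time_s': 0.15, 'joint_positions': array([-85.1299,  14.8493,  87.9939,   0.0008,  77.2335, -11.6185]), 'dq': array([ 0.0445, -0.3364, -0.2387,  0.1162, -0.0489,  0.0723]), 'joint_torque': array([  0.0017, -44.6387, -29.0819,  -0.0003,   0.0081,   0.    ]), 'eef_pos': array([ 0.1561, -0.5272,  0.4041]), 'ee_rot': array([[ 0.9589,  0.2838, -0.0001],
       [ 0.2838, -0.9589,  0.0013],
       [ 0.0003, -0.0013, -1.    ]]), 'ft_force': array([-1.3165, -0.2136,  0.9525]), 'moment': array([-0.017 ,  0.0129,  0.0261]), 'gripper_force': 0.0, 'width': 0.08528418766024122}
```

View pics/top0.png

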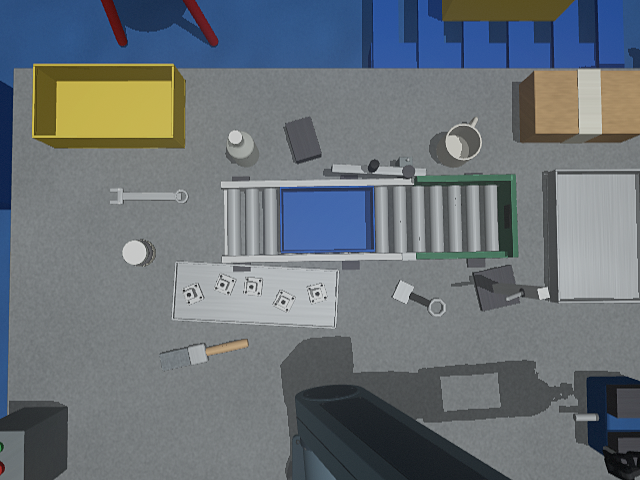

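View pics/scene0.png

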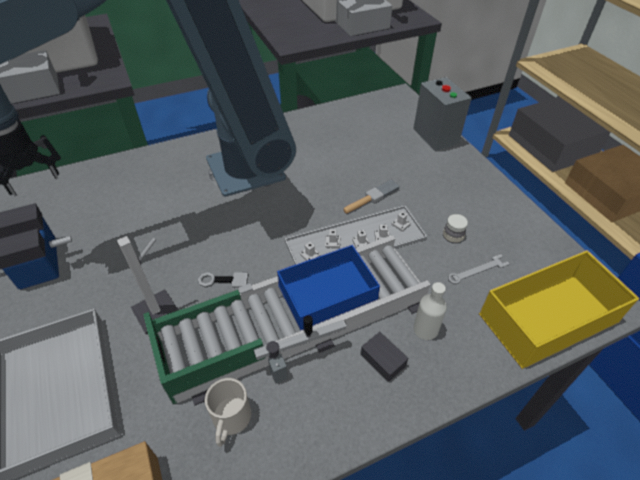

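The top view shows the tray with five castings (about (193,293), (226,284), (253,286), (284,300), (317,293)) and the tote at (327,220). The brace knob is at (373,165), the tag at (403,291) to (436,308), the stand at (497,287) and its post top at (543,293). I'll zoom in.

```bash
python3 - <<'E'
from h import *
im=cv2.imread("pics/top0.png")
a=cv2.resize(im[258:332,168:346],(800,333),interpolation=cv2.INTER_CUBIC)
b=cv2.resize(im[262:320,386:564],(800,261),interpolation=cv2.INTER_CUBIC)
cv2.imwrite("pics/z1.png",np.vstack([a,b]))
k=cal("top")
for n,u,v,z in [("tote",327,220,.11),("toteTL",281,187,.11),("toteBR",375,254,.11),("knob",373.5,165.5,.155),("tagmid",421,300,.006),("eye",436.5,308,.006),("post",543,293,.262),("bayend",503,218,.102),("lineL",222,220,.066)]+[("p",u,v,.048) for u,v in [(193,293),(226,284),(253,286),(284,300),(317,293)]]:
    print(n,onz(k,u,v,z).round(4))
E
```

```text
tote [0.5809 0.0232 0.11  ]
toteTL [0.651  0.1199 0.11  ]
toteBR [ 0.5088 -0.0773  0.11  ]
knob [ 0.6876 -0.0709  0.155 ]
tagmid [ 0.4053 -0.1934  0.006 ]
eye [ 0.3868 -0.2288  0.006 ]
post [ 0.433  -0.3658  0.262 ]
bayend [ 0.5845 -0.3519  0.102 ]
lineL [0.5856 0.2517 0.066 ]
p [0.4261 0.3182 0.048 ]
p [0.4456 0.2457 0.048 ]
p [0.4408 0.1862 0.048 ]
p [0.4097 0.1179 0.048 ]
p [0.4247 0.045  0.048 ]
```

View pics/z1.png

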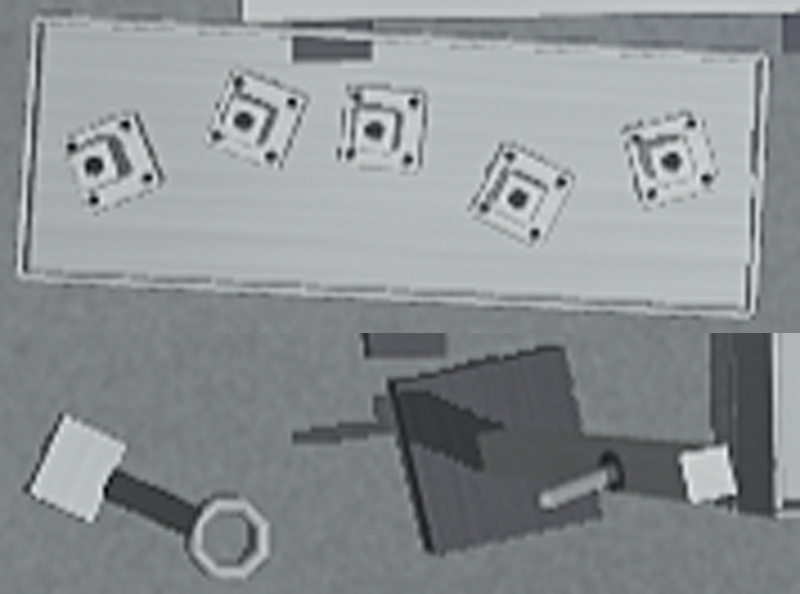

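The zoom shows the five boss dots, each with four base holes, so yaw is measurable. It also shows the tag (eye at lower right) and the peg pointing to the left and slightly down in the picture. Now I'll move up and over the tag and take wrist views on the way.

Call:
step_arm(
  linear=[
    [0.3, 0.3, 0.3],
    [0.6, 0.6, 0.6],
    [1, 1, 0.8],
    [1, 1, 0.8],
    [1, 1, 0.8],
  ],
  rotation=[
    [0, 0, -0.09],
    [0, 0, -0.183],
    [0, 0, -0.183],
    [0, 0, -0.183],
    [0, 0, -0.183],
  ],
  claw=0.3,
)

```text
time_s: 0.78
eef_pos: [0.2561, -0.4273, 0.4844]
ee_rot: [[1.0, 0.001, -0.001], [0.001, -1.0, -0.0], [-0.001, 0.0, -1.0]]
ft_force: [-0.3, 0.5, 0.4]
width: 0.0598
gripper_force: 0.0
```

Call:
step_arm(
  linear=[
    [0.4, 0.4, 0],
    [0.8, 0.8, 0],
    [1, 1, 0],
    [1, 1, 0],
    [1, 1, 0],
  ],
  rotation=[
    [0, 0, 0],
    [0, 0, 0],
    [0, 0, 0],
    [0, 0, 0],
    [0, 0, 0],
  ],
)

```text
time_s: 1.4
eef_pos: [0.3554, -0.3286, 0.4839]
ee_rot: [[1.0, -0.001, -0.001], [-0.001, -1.0, 0.001], [-0.001, -0.001, -1.0]]
ft_force: [0.6, 0.2, 0.4]
width: 0.0596
gripper_force: 0.0
```

```bash
python3 - <<'E'
from h import *
s=read_state();print(s["time_s"],s["eef_pos"],s["ee_rot"],s["width"])
k,im=snap("wrist","w1.png");np.save("w1.npy",k,allow_pickle=True);print(k["o"],k["R"])
E
```

```text
1.4 [ 0.35543562 -0.32860116  0.48392363] [[ 9.99998673e-01 -8.75677785e-04 -1.37344595e-03]
 [-8.74824003e-04 -9.99999424e-01  6.22112974e-04]
 [-1.37398993e-03 -6.20910626e-04 -9.99998863e-01]] 0.059604996220815346
[ 0.42232145 -0.3278414   0.4531698 ] [[-1.12762981e-03 -9.99999290e-01 -3.84203275e-04]
 [-9.63338215e-01  9.83212413e-04  2.68288122e-01]
 [-2.68287553e-01  6.72647381e-04 -9.63338640e-01]]
```

Call:
step_arm(
  linear=[
    [0, 0.5, 0],
    [0, 1, 0],
    [0, 1, 0],
    [0, 1, 0],
  ],
  rotation=[
    [0, 0, 0],
    [0, 0, 0],
    [0, 0, 0],
    [0, 0, 0],
  ],
  claw=0.5,
)

```text
time_s: 1.95
eef_pos: [0.3558, -0.2284, 0.4849]
ee_rot: [[1.0, -0.001, 0.0], [-0.001, -1.0, -0.001], [0.0, 0.001, -1.0]]
ft_force: [0.3, 0.2, -0.4]
width: 0.0424
gripper_force: 0.0
```

Call:
step_arm(
  linear=[
    [0, 0.5, 0],
    [0, 1, 0],
    [0, 1, 0],
    [0, 1, 0],
  ],
  rotation=[
    [0, 0, 0],
    [0, 0, 0],
    [0, 0, 0],
    [0, 0, 0],
  ],
)

```text
time_s: 2.45
eef_pos: [0.3565, -0.1287, 0.4848]
ee_rot: [[1.0, -0.0, 0.0], [-0.0, -1.0, -0.001], [0.0, 0.001, -1.0]]
ft_force: [0.3, 0.2, 0.1]
width: 0.0425
gripper_force: 0.0
```

```bash
python3 - <<'E'
from h import *
s=read_state();print(s["time_s"],s["eef_pos"],s["width"])
k,im=snap("wrist","w2.png");np.save("w2.npy",k,allow_pickle=True);print(k["o"])
E
```

```text
2.45 [ 0.35645377 -0.1287145   0.48477291] 0.04246797506686631
[ 0.42339378 -0.12796754  0.45410485]
```

Call:
step_arm(
  linear=[
    [0, 0.5, 0],
    [0, 1, 0],
    [0, 1, 0],
    [0, 1, 0],
  ],
  rotation=[
    [0, 0, 0],
    [0, 0, 0],
    [0, 0, 0],
    [0, 0, 0],
  ],
)

```text
time_s: 3.0
eef_pos: [0.3567, -0.0285, 0.4847]
ee_rot: [[1.0, -0.0, -0.0], [-0.0, -1.0, -0.001], [-0.0, 0.001, -1.0]]
ft_force: [-0.1, -0.3, -0.5]
width: 0.0429
gripper_force: 0.0
```

Call:
step_arm(
  linear=[
    [0, 0.5, 0],
    [0, 1, 0],
    [0, 1, 0],
    [0, 1, 0],
  ],
  rotation=[
    [0, 0, 0],
    [0, 0, 0],
    [0, 0, 0],
    [0, 0, 0],
  ],
)

```text
time_s: 3.5
eef_pos: [0.3568, 0.0714, 0.4846]
ee_rot: [[1.0, -0.001, -0.0], [-0.001, -1.0, -0.001], [-0.0, 0.001, -1.0]]
ft_force: [0.2, 0.1, 0.6]
width: 0.0426
gripper_force: 0.0
```

```bash
python3 - <<'E'
from h import *
s=read_state();print(s["time_s"],s["eef_pos"],s["width"])
k,im=snap("wrist","w3.png");np.save("w3.npy",k,allow_pickle=True);print(k["o"])
E
```

```text
3.5 [0.35678054 0.0714068  0.48456521] 0.04264651284157338
[0.42369677 0.07214562 0.45388024]
```

View pics/w1.png

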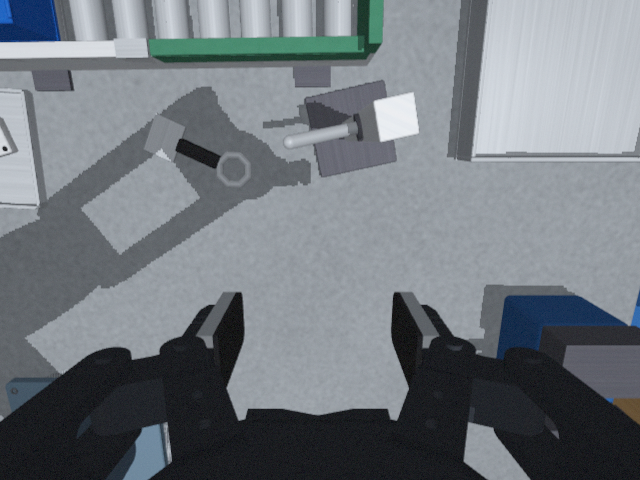

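View pics/w3.png

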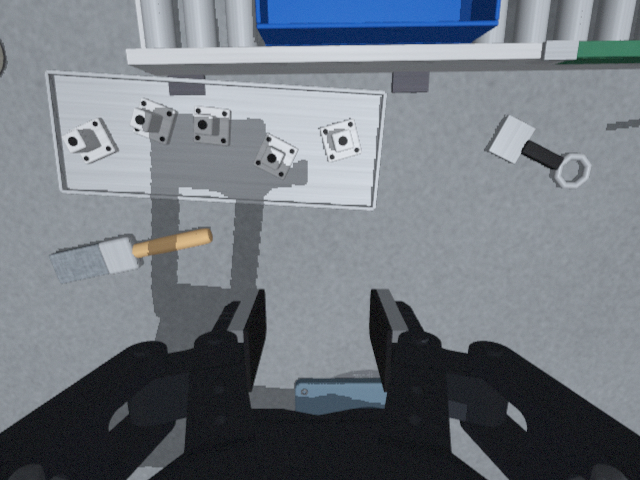

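w1 shows the stand with its peg from (355,128) to (290,142), the post top at (396,117), and the tag eye at (233,169). w3 shows the five castings with boss holes at (73,142), (140,120), (203,125), (272,158) and (343,141), the tag at (515,140) to (571,170), and the tote rim at the top. Next is the hole detector.

```bash
cat > det.py <<'E'
from h import *
def blobs(im,lo,hi):
    g=cv2.cvtColor(im,cv2.COLOR_BGR2GRAY)
    b=cv2.morphologyEx(g,cv2.MORPH_BLACKHAT,cv2.getStructuringElement(cv2.MORPH_ELLIPSE,(17,17)))
    m=((b>45)&(g<90)).astype(np.uint8)
    n,_,st,c=cv2.connectedComponentsWithStats(m)
    return [(c[i],st[i,4]) for i in range(1,n) if lo<=st[i,4]<=hi and max(st[i,2],st[i,3])<1.7*min(st[i,2],st[i,3])+2]
def parts(k,im,roi,zt=.048,zb=.016,lo=5,big=45,hi=200):
    bl=[(c,a) for c,a in blobs(im,lo,hi) if roi[0]<c[0]<roi[2] and roi[1]<c[1]<roi[3]]
    out=[]
    for c,a in bl:
        if a<big: continue
        p=onz(k,*c,zt)[:2]
        near=[onz(k,*d,zb)[:2] for d,e in bl if e<a*0.7]
        near=[q for q in near if 0.014<np.linalg.norm(q-p)<0.027]
        if len(near)<2: continue
        ang=[np.degrees(np.arctan2(*(q-p)[::-1]))-45 for q in near]
        yaw=np.degrees(np.angle(np.mean(np.exp(4j*np.radians(ang)))))/4
        out.append((p,yaw,len(near),np.mean(near,0) if len(near)==4 else None,c,a))
    return out
E
python3 - <<'E'
from det import *
np.set_printoptions(precision=4,suppress=True)
kt=cal("top"); top=cv2.imread("pics/top0.png")
for w in ("w3","w2"):
    k=np.load(w+".npy",allow_pickle=True).item(); im=cv2.imread(f"pics/{w}.png")
    for p,y,n,b,c,a in sorted(parts(k,im,(0,60,400,215)),key=lambda t:-t[0][1]): print(w,p,round(y,1),n,b,c,a)
# height check by triangulation of boss dots
k3=np.load("w3.npy",allow_pickle=True).item();k2=np.load("w2.npy",allow_pickle=True).item();k1=np.load("w1.npy",allow_pickle=True).item()
C=[(95,165),(244,120),(374,129),(517,198),(671,160)]
W=[(73,142),(140,120),(203,125),(272,158),(343,141)]
for c,w in zip(C,W): print(tri(kt,(168+c[0]/4.494-.4,258+c[1]/4.494-.4),k3,w))
print("eye w3",onz(k3,571.5,170.5,.006),"w1",onz(k1,233,169,.006),"top",onz(kt,386+229/4.494,262+(537-333)/4.494,.006))
print("tri eye",tri(k3,(571.5,170.5),k1,(233,169)))
print("posttop w1",onz(k1,396,117,.262),"tip",onz(k1,290,142,.229), onz(k1,355,128,.19))
E
```

```text
w3 [0.4224 0.3285] 21.8 3 None [ 72.3051 141.    ] 59
w3 [0.4438 0.2553] -21.2 4 [0.4435 0.2554] [139.619  119.4762] 63
w3 [0.4389 0.1913] -6.1 4 [0.4389 0.1913] [201.9714 124.3714] 70
w3 [0.4048 0.1207] -26.5 4 [0.405  0.1206] [271.1111 157.9841] 63
w3 [0.4226 0.0453] 15.8 4 [0.4227 0.0453] [342.434  140.5472] 53
w2 [0.439  0.1913] -6.5 4 [0.4389 0.1913] [  8.8103 124.2759] 58
w2 [0.4052 0.1207] -26.8 3 None [ 82.4528 157.6604] 53
w2 [0.4229 0.0454] 14.9 4 [0.4229 0.0455] [151.5152 140.2424] 66
(array([0.4224, 0.3276, 0.0484]), np.float64(0.0019122590764540175))
(array([0.4441, 0.2552, 0.0468]), np.float64(0.0016158789865410412))
(array([0.4393, 0.1924, 0.0396]), np.float64(0.001413071285329903))
(array([0.4039, 0.1228, 0.0213]), np.float64(0.0007559625716856993))
(array([0.423 , 0.0447, 0.0389]), np.float64(0.0019962800412191848))
eye w3 [ 0.3881 -0.2289  0.006 ] w1 [ 0.3885 -0.2283  0.006 ] top [ 0.3882 -0.2299  0.006 ]
tri eye (array([ 0.3883, -0.2284,  0.0067]), np.float64(0.00037385338197877863))
posttop w1 [ 0.4326 -0.366   0.262 ] tip [ 0.4207 -0.3119  0.229 ] [ 0.4295 -0.3532  0.19  ]
```

View pics/w2.png

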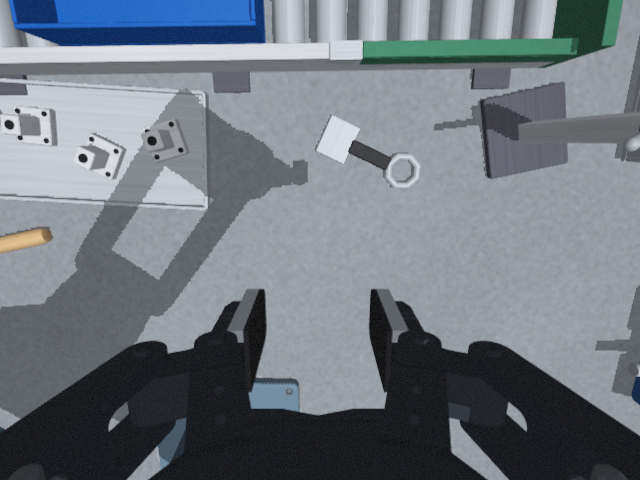

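w2 shows the tag (eye at (402,170)), the castings and the bay wall. Heights and positions agree across views. Next I'll get the tote and line pose from the colour mask and edges.

```bash
python3 - <<'E'
from h import *
np.set_printoptions(precision=4,suppress=True)
k=cal("top"); im=cv2.imread("pics/top0.png"); hsv=cv2.cvtColor(im,cv2.COLOR_BGR2HSV)
def fit(mask,axis,lo,hi,z,which,k=k):
    # first/last mask pixel per col (axis 0) or row (axis 1)-> line on plane z
    P=[]
    for i in range(lo,hi,2):
        l=np.flatnonzero(mask[:,i] if axis==0 else mask[i])
        if len(l)<5: continue
        e=(l[0]-.5) if which==0 else l[-1]+.5
        P.append(onz(k,*( (i,e) if axis==0 else (e,i)),z)[:2])
    P=np.array(P); m=np.median(P,0); d=P-m
    vx,vy,x0,y0=cv2.fitLine(P.astype(np.float32),cv2.DIST_HUBER,0,1e-4,1e-4).ravel()
    return np.array([x0,y0]),np.degrees(np.arctan2(vy,vx))
B=cv2.inRange(hsv,(100,120,40),(130,255,255)); B[:170]=0;B[270:]=0;B[:,:260]=0;B[:,400:]=0
for n,a,lo,hi,w in [("far",0,290,368,0),("near",0,290,368,1),("+y",1,195,245,0),("-y",1,195,245,1)]: print("tote",n,fit(B,a,lo,hi,.11,w))
G=cv2.inRange(hsv,(60,70,30),(90,255,255)); G[:160]=0;G[280:]=0;G[:,:400]=0;G[:,530:]=0
ys,xs=np.nonzero(G);print("green",xs.min(),xs.max(),ys.min(),ys.max())
for n,a,lo,hi,z,w in [("far",0,425,500,.102,0),("near",0,425,500,.07,1),("-y",1,185,245,.102,1)]: print("bay",n,fit(G,a,lo,hi,z,w))
g=cv2.cvtColor(im,cv2.COLOR_BGR2GRAY); W=((hsv[...,2]>185)&(hsv[...,1]<40)).astype(np.uint8); W[:250]=0;W[264:]=0
print("nearframe",fit(W,0,228,400,.066,0),fit(W,0,228,400,.066,1))
for w in ("w2","w3"):
    kk=np.load(w+".npy",allow_pickle=True).item(); i2=cv2.imread(f"pics/{w}.png");h2=cv2.cvtColor(i2,cv2.COLOR_BGR2HSV)
    M=cv2.inRange(h2,(100,120,40),(130,255,255));M[80:]=0
    xs=np.nonzero(M[:40].sum(0))[0];print(w,xs.min(),xs.max())
    if w=="w3": print(fit(M,1,2,18,.11,0,kk),fit(M,1,2,18,.11,1,kk))
E
```

```text
tote far (array([0.6529, 0.0283], dtype=float32), np.float32(-89.10658))
tote near (array([0.5137, 0.0147], dtype=float32), np.float32(-89.2253))
tote +y (array([0.5859, 0.1232], dtype=float32), np.float32(-0.07072656))
tote -y (array([ 0.5755, -0.0769], dtype=float32), np.float32(-0.49254385))
green 413 517 174 258
bay far (array([ 0.6769, -0.2636], dtype=float32), np.float32(-89.05667))
bay near (array([ 0.5002, -0.2683], dtype=float32), np.float32(-89.196335))
bay -y (array([ 0.593 , -0.3808], dtype=float32), np.float32(1.0820029))
nearframe (array([0.5087, 0.0528], dtype=float32), np.float32(-89.221504)) (array([0.498, 0.034], dtype=float32), np.float32(-89.171524))
w2 9 264
w3 255 500
(array([0.5262, 0.1223], dtype=float32), np.float32(3.1766667)) (array([ 0.526 , -0.0765], dtype=float32), np.float32(1.6143063))
```

Call:
step_arm(
  linear=[
    [0.33, -0.13, -0.4],
    [0.66, -0.26, -0.8],
    [0.66, -0.26, -1],
    [0.66, -0.26, -1],
  ],
  rotation=[
    [0, 0, 0.09],
    [0, 0, 0.171],
    [0, 0, 0.171],
    [0, 0, 0.171],
  ],
  claw=0.5,
)

```text
time_s: 4.05
eef_pos: [0.4221, 0.0447, 0.383]
ee_rot: [[0.965, 0.262, -0.005], [0.262, -0.965, 0.0], [-0.004, -0.002, -1.0]]
ft_force: [-0.9, 0.3, 0.3]
width: 0.0428
gripper_force: 0.0
```

Call:
step_arm(
  linear=[
    [0, 0, -0.5],
    [0, 0, -1],
    [0, 0, -1],
    [0, 0, -1],
  ],
  rotation=[
    [0, 0, 0],
    [0, 0, 0],
    [0, 0, 0],
    [0, 0, 0],
  ],
)

```text
time_s: 4.55
eef_pos: [0.4232, 0.046, 0.2868]
ee_rot: [[0.964, 0.265, 0.003], [0.265, -0.964, -0.001], [0.003, 0.001, -1.0]]
ft_force: [0.7, 0.4, 0.5]
width: 0.0427
gripper_force: 0.0
```

Call:
step_arm(
  linear=[
    [0, 0, -0.4],
    [0, 0, -0.7],
    [0, 0, -0.9],
    [0, 0, -0.9],
  ],
  rotation=[
    [0, 0, 0],
    [0, 0, 0],
    [0, 0, 0],
    [0, 0, 0],
  ],
)

```text
time_s: 5.05
eef_pos: [0.4231, 0.0464, 0.1958]
ee_rot: [[0.964, 0.266, 0.001], [0.266, -0.964, -0.0], [0.001, 0.001, -1.0]]
ft_force: [0.3, -0.5, 0.2]
width: 0.0427
gripper_force: 0.0
```

Call:
step_arm(
  linear=[
    [0, 0, 0],
    [0, 0, 0],
    [0, 0, 0],
    [0, 0, 0],
    [0, 0, 0],
  ],
  rotation=[
    [0, 0, 0],
    [0, 0, 0],
    [0, 0, 0],
    [0, 0, 0],
    [0, 0, 0],
  ],
  claw=1,
  force=60,
)

```text
time_s: 5.68
eef_pos: [0.4233, 0.0464, 0.1967]
ee_rot: [[0.964, 0.266, 0.004], [0.266, -0.964, -0.001], [0.004, 0.002, -1.0]]
ft_force: [-0.2, 0.0, 5.4]
width: 0.0191
gripper_force: 59.0
```

Call:
step_arm(
  linear=[
    [0, 0, 0.3],
    [0, 0, 0.7],
    [0, 0, 1],
    [0, 0, 1],
  ],
  rotation=[
    [0, 0, 0],
    [0, 0, 0],
    [0, 0, -0.08],
    [0, 0, -0.162],
  ],
)

```text
time_s: 6.18
eef_pos: [0.4233, 0.0465, 0.2986]
ee_rot: [[1.0, 0.011, 0.008], [0.011, -1.0, -0.001], [0.008, 0.001, -1.0]]
ft_force: [0.7, 0.3, -1.2]
width: 0.0189
gripper_force: 59.0
```

Call:
step_arm(
  linear=[
    [0.1, 0, 0.3],
    [0.5, -0.2, 0.3],
    [0.95, -0.4, 0.3],
    [0.95, -0.4, 0.3],
  ],
  rotation=[
    [0, 0, 0],
    [0, 0, 0],
    [0, 0, 0],
    [0, 0, 0],
  ],
)

```text
time_s: 6.68
eef_pos: [0.5198, 0.0051, 0.3261]
ee_rot: [[1.0, 0.013, 0.004], [0.013, -1.0, -0.001], [0.004, 0.001, -1.0]]
ft_force: [-0.2, 1.0, -0.5]
width: 0.0189
gripper_force: 59.1
```

Call:
step_arm(
  linear=[
    [0.5, -0.2, 0],
    [0.98, -0.39, 0],
    [0.98, -0.39, 0],
    [0.98, -0.39, 0],
  ],
  rotation=[
    [0, 0, 0],
    [0, 0, 0],
    [0, 0, 0],
    [0, 0, 0],
  ],
)

```text
time_s: 7.18
eef_pos: [0.6141, -0.0319, 0.3248]
ee_rot: [[1.0, 0.015, -0.002], [0.015, -1.0, 0.001], [-0.002, -0.001, -1.0]]
ft_force: [-0.5, -0.5, -1.1]
width: 0.0187
gripper_force: 59.0
```

Call:
step_arm(
  linear=[
    [0, 0, -0.3],
    [0, 0, -0.6],
    [0, 0, -0.7],
    [0, 0, -0.79],
    [0, 0, -0.79],
  ],
  rotation=[
    [0, 0, 0],
    [0, 0, 0],
    [0, 0, 0],
    [0, 0, 0],
    [0, 0, 0],
  ],
)

```text
time_s: 7.8
eef_pos: [0.6153, -0.0322, 0.2471]
ee_rot: [[1.0, 0.015, 0.002], [0.015, -1.0, -0.0], [0.002, 0.001, -1.0]]
ft_force: [0.4, 0.1, -0.8]
width: 0.019
gripper_force: 59.0
```

```bash
python3 - <<'E'
from h import *
k,im=snap("wrist","p1.png")
E
```

```text
(no output)
```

View pics/p1.png

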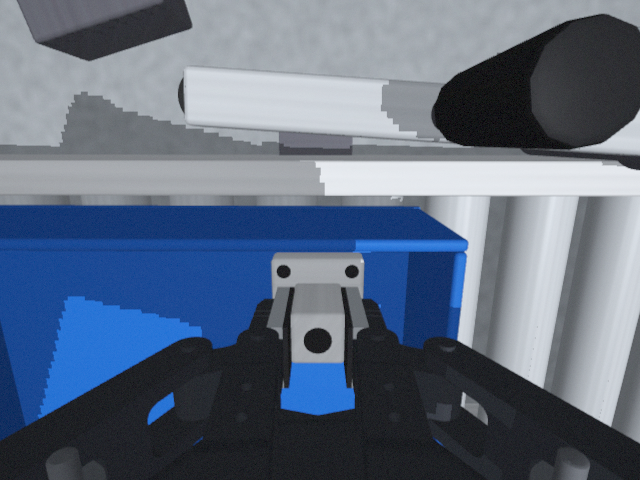

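The casting hangs squarely inside the tote, clear of the wall and just above the floor. Release, then back to a view pose for the next one.

Call:
step_arm(
  linear=[
    [0, 0, -0.01],
    [0, 0, -0.01],
    [0, 0, -0.01],
    [0, 0, 0.3],
    [0, 0, 0.8],
    [0, 0, 0.8],
  ],
  rotation=[
    [0, 0, 0],
    [0, 0, 0],
    [0, 0, 0],
    [0, 0, 0],
    [0, 0, 0],
    [0, 0, 0],
  ],
  claw=0.6,
)

```text
time_s: 8.6
eef_pos: [0.6166, -0.0326, 0.3305]
ee_rot: [[1.0, 0.015, 0.009], [0.015, -1.0, -0.002], [0.009, 0.002, -1.0]]
ft_force: [0.4, -0.3, -0.1]
width: 0.0343
gripper_force: 0.0
```

Call:
step_arm(
  linear=[
    [-0.5, 0.25, 0],
    [-1, 0.5, 0],
    [-1, 0.5, 0],
  ],
  rotation=[
    [0, 0, 0],
    [0, 0, 0],
    [0, 0, 0],
  ],
  claw=0.5,
)

```text
time_s: 8.98
eef_pos: [0.511, 0.0195, 0.3242]
ee_rot: [[1.0, 0.016, -0.006], [0.016, -1.0, 0.001], [-0.006, -0.002, -1.0]]
ft_force: [1.3, -0.1, -0.4]
width: 0.0425
gripper_force: 0.0
```

Call:
step_arm(
  linear=[
    [-0.5, 0.3, 0],
    [-1, 0.6, 0],
    [-1, 0.6, 0],
  ],
  rotation=[
    [0, 0, 0],
    [0, 0, 0],
    [0, 0, 0],
  ],
)

```text
time_s: 9.35
eef_pos: [0.4124, 0.079, 0.325]
ee_rot: [[1.0, 0.017, -0.003], [0.017, -1.0, 0.001], [-0.003, -0.001, -1.0]]
ft_force: [-0.2, -0.2, 0.9]
width: 0.0426
gripper_force: 0.0
```

Call:
step_arm(
  linear=[
    [-0.5, 0.4, 0],
    [-0.55, 0.45, 0],
    [-0.55, 0.45, 0],
    [-0.55, 0.45, 0],
  ],
  rotation=[
    [0, 0, 0],
    [0, 0, 0],
    [0, 0, 0],
    [0, 0, 0],
  ],
)

```text
time_s: 9.85
eef_pos: [0.3618, 0.122, 0.3259]
ee_rot: [[1.0, 0.014, 0.001], [0.014, -1.0, -0.0], [0.001, 0.0, -1.0]]
ft_force: [-0.5, -0.3, 0.1]
width: 0.0425
gripper_force: 0.0
```

```bash
cat > look.py <<'E'
from det import *
import sys
np.set_printoptions(precision=4,suppress=True)
k,im=snap("wrist","look.png"); s=read_state(); e=s["eef_pos"]
print("t",s["time_s"],"tcp",e,"tool yaw",round(np.degrees(np.arctan2(s["ee_rot"][1,0],s["ee_rot"][0,0])),2),"w",s["width"])
for p,y,n,b,c,a in sorted(parts(k,im,(0,0,640,330),lo=8,big=60,hi=700),key=lambda t:t[0][1]):
    if p[0]<.5: print("part",p,round(y,1),n,"d",p-e[:2],"dz",.195-e[2],a,b)
E
python3 look.py
```

```text
t 9.9 tcp [0.3616 0.122  0.3259] tool yaw 0.77 w 0.04259709521176344
part [0.4052 0.1206] -26.9 4 d [ 0.0436 -0.0014] dz -0.13085946604287635 152 [0.4051 0.1207]
part [0.439  0.1913] -6.3 4 d [0.0774 0.0693] dz -0.13085946604287635 192 [0.4391 0.1913]
part [0.4439 0.2556] -21.0 4 d [0.0823 0.1336] dz -0.13085946604287635 188 [0.4436 0.2557]
```

Call:
step_arm(
  linear=[
    [0.2, 0, -0.2],
    [0.435, -0.01, -0.5],
    [0.435, -0.01, -0.8],
    [0.435, -0.01, -0.8],
  ],
  rotation=[
    [0, 0, -0.11],
    [0, 0, -0.22],
    [0, 0, -0.307],
    [0, 0, -0.307],
  ],
)

```text
time_s: 10.4
eef_pos: [0.4035, 0.1209, 0.2438]
ee_rot: [[0.893, -0.451, -0.005], [-0.451, -0.893, -0.0], [-0.005, 0.003, -1.0]]
ft_force: [-0.2, 0.2, 0.0]
width: 0.0429
gripper_force: 0.0
```

Call:
step_arm(
  linear=[
    [0, 0, -0.3],
    [0, 0, -0.51],
    [0, 0, -0.51],
  ],
  rotation=[
    [0, 0, 0],
    [0, 0, 0],
    [0, 0, 0],
  ],
)

```text
time_s: 10.78
eef_pos: [0.4037, 0.1213, 0.1947]
ee_rot: [[0.893, -0.449, -0.002], [-0.449, -0.893, -0.0], [-0.001, 0.001, -1.0]]
ft_force: [0.3, 0.2, -0.1]
width: 0.0429
gripper_force: 0.0
```

Call:
step_arm(
  linear=[
    [0, 0, 0],
    [0, 0, 0],
    [0, 0, 0],
    [0, 0, 0.3],
    [0, 0, 0.7],
    [0, 0, 1],
    [0, 0, 1],
  ],
  rotation=[
    [0, 0, 0],
    [0, 0, 0],
    [0, 0, 0],
    [0, 0, 0],
    [0, 0, 0.1],
    [0, 0, 0.2],
    [0, 0, 0.307],
  ],
  claw=1,
  force=60,
)

```text
time_s: 11.65
eef_pos: [0.4045, 0.1217, 0.2978]
ee_rot: [[1.0, 0.021, 0.007], [0.021, -1.0, 0.0], [0.007, -0.0, -1.0]]
ft_force: [-0.2, -0.2, -1.4]
width: 0.0192
gripper_force: 58.8
```

Call:
step_arm(
  linear=[
    [0.1, 0, 0.3],
    [0.5, -0.1, 0.3],
    [1, -0.2, 0.3],
    [1, -0.2, 0.3],
  ],
  rotation=[
    [0, 0, 0],
    [0, 0, 0],
    [0, 0, 0],
    [0, 0, 0],
  ],
)

```text
time_s: 12.15
eef_pos: [0.5065, 0.1007, 0.3253]
ee_rot: [[1.0, 0.014, 0.003], [0.014, -1.0, -0.0], [0.003, 0.0, -1.0]]
ft_force: [-0.6, 0.4, -1.6]
width: 0.0188
gripper_force: 58.8
```

Call:
step_arm(
  linear=[
    [0.3, -0.1, 0],
    [0.8, -0.2, 0],
    [1, -0.22, 0],
    [1, -0.22, 0],
  ],
  rotation=[
    [0, 0, 0],
    [0, 0, 0],
    [0, 0, 0],
    [0, 0, 0],
  ],
)

```text
time_s: 12.65
eef_pos: [0.6039, 0.0795, 0.3246]
ee_rot: [[1.0, 0.014, -0.0], [0.014, -1.0, 0.0], [-0.0, -0.0, -1.0]]
ft_force: [-0.1, -0.2, -0.4]
width: 0.0189
gripper_force: 58.8
```

Call:
step_arm(
  linear=[
    [0.1, 0, 0],
    [0.1, 0, -0.3],
    [0.1, 0, -0.6],
    [0.1, 0, -0.78],
    [0.1, 0, -0.78],
  ],
  rotation=[
    [0, 0, 0],
    [0, 0, 0],
    [0, 0, 0],
    [0, 0, 0],
    [0, 0, 0],
  ],
)

```text
time_s: 13.28
eef_pos: [0.6133, 0.0799, 0.2469]
ee_rot: [[1.0, 0.015, -0.0], [0.015, -1.0, 0.0], [-0.0, -0.0, -1.0]]
ft_force: [-0.2, -0.2, -0.7]
width: 0.0187
gripper_force: 60.3
```

Call:
step_arm(
  linear=[
    [0, 0, -0.02],
    [0, 0, -0.02],
    [0, 0, -0.02],
    [0, 0, 0.3],
    [0, 0, 0.78],
    [0, 0, 0.78],
  ],
  rotation=[
    [0, 0, 0],
    [0, 0, 0],
    [0, 0, 0],
    [0, 0, 0],
    [0, 0, 0],
    [0, 0, 0],
  ],
  claw=0.6,
)

```text
time_s: 14.02
eef_pos: [0.615, 0.0796, 0.3295]
ee_rot: [[1.0, 0.015, 0.009], [0.015, -1.0, -0.0], [0.009, 0.001, -1.0]]
ft_force: [0.5, 0.9, -1.1]
width: 0.0345
gripper_force: 0.0
```

Call:
step_arm(
  linear=[
    [-0.5, 0.25, 0],
    [-1, 0.5, 0],
    [-1, 0.5, 0],
  ],
  rotation=[
    [0, 0, 0],
    [0, 0, 0],
    [0, 0, 0],
  ],
  claw=0.5,
)

```text
time_s: 14.4
eef_pos: [0.5098, 0.1311, 0.3236]
ee_rot: [[1.0, 0.017, -0.005], [0.017, -1.0, 0.0], [-0.005, -0.0, -1.0]]
ft_force: [1.0, -0.1, -0.3]
width: 0.0429
gripper_force: 0.0
```

Call:
step_arm(
  linear=[
    [-0.5, 0.3, 0],
    [-1, 0.6, 0],
    [-1, 0.6, 0],
  ],
  rotation=[
    [0, 0, 0],
    [0, 0, 0],
    [0, 0, 0],
  ],
)

```text
time_s: 14.78
eef_pos: [0.411, 0.1908, 0.3242]
ee_rot: [[1.0, 0.018, -0.002], [0.018, -1.0, 0.0], [-0.002, -0.0, -1.0]]
ft_force: [0.7, -1.2, 0.5]
width: 0.0429
gripper_force: 0.0
```

Call:
step_arm(
  linear=[
    [-0.4, 0, 0],
    [-0.45, 0, 0],
    [-0.45, 0, 0],
    [-0.45, 0, 0],
  ],
  rotation=[
    [0, 0, 0],
    [0, 0, 0],
    [0, 0, 0],
    [0, 0, 0],
  ],
)

```text
time_s: 15.28
eef_pos: [0.3701, 0.1894, 0.3249]
ee_rot: [[1.0, 0.014, 0.001], [0.014, -1.0, 0.0], [0.001, -0.0, -1.0]]
ft_force: [-0.2, -0.1, -0.2]
width: 0.043
gripper_force: 0.0
```

```bash
python3 look.py
```

```text
t 15.325 tcp [0.3699 0.1894 0.3248] tool yaw 0.79 w 0.042602079359704816
part [0.4392 0.1913] -6.2 4 d [0.0692 0.0018] dz -0.12979867633165448 169 [0.4391 0.1912]
part [0.3149 0.2545] -41.9 2 d [-0.0551  0.0651] dz -0.12979867633165448 292 None
part [0.444  0.2554] -21.5 4 d [0.074 0.066] dz -0.12979867633165448 201 [0.4438 0.2555]
part [0.4226 0.3285] 21.1 4 d [0.0527 0.1391] dz -0.12979867633165448 191 [0.423  0.3287]
```

Call:
step_arm(
  linear=[
    [0.3, 0, -0.2],
    [0.69, 0.02, -0.5],
    [0.69, 0.02, -0.8],
    [0.69, 0.02, -0.8],
  ],
  rotation=[
    [0, 0, -0.078],
    [0, 0, -0.078],
    [0, 0, -0.078],
    [0, 0, -0.078],
  ],
)

```text
time_s: 15.82
eef_pos: [0.4374, 0.1912, 0.2424]
ee_rot: [[0.994, -0.109, -0.006], [-0.109, -0.994, -0.001], [-0.006, 0.002, -1.0]]
ft_force: [-1.0, -0.2, 0.1]
width: 0.0429
gripper_force: 0.0
```

Call:
step_arm(
  linear=[
    [0, 0, -0.3],
    [0, 0, -0.5],
    [0, 0, -0.5],
  ],
  rotation=[
    [0, 0, 0],
    [0, 0, 0],
    [0, 0, 0],
  ],
)

```text
time_s: 16.2
eef_pos: [0.4375, 0.1915, 0.1947]
ee_rot: [[0.994, -0.108, -0.002], [-0.108, -0.994, -0.0], [-0.002, 0.0, -1.0]]
ft_force: [0.2, -0.7, 0.0]
width: 0.0428
gripper_force: 0.0
```

Call:
step_arm(
  linear=[
    [0, 0, 0],
    [0, 0, 0],
    [0, 0, 0],
    [0, 0, 0.3],
    [0, 0, 0.7],
    [0, 0, 1],
    [0, 0, 1],
  ],
  rotation=[
    [0, 0, 0],
    [0, 0, 0],
    [0, 0, 0],
    [0, 0, 0],
    [0, 0, 0],
    [0, 0, 0.078],
    [0, 0, 0.078],
  ],
  claw=1,
  force=60,
)

```text
time_s: 17.08
eef_pos: [0.4384, 0.1918, 0.2975]
ee_rot: [[1.0, 0.015, 0.006], [0.015, -1.0, 0.001], [0.006, -0.001, -1.0]]
ft_force: [-0.2, -0.2, -1.2]
width: 0.019
gripper_force: 58.8
```

Call:
step_arm(
  linear=[
    [0, -0.2, 0.3],
    [0.3, -0.6, 0.3],
    [0.5, -1, 0.3],
    [0.5, -1, 0.3],
  ],
  rotation=[
    [0, 0, 0],
    [0, 0, 0],
    [0, 0, 0],
    [0, 0, 0],
  ],
)

```text
time_s: 17.58
eef_pos: [0.4886, 0.0892, 0.3237]
ee_rot: [[1.0, 0.009, -0.001], [0.009, -1.0, -0.001], [-0.001, 0.001, -1.0]]
ft_force: [-0.5, 1.1, -1.2]
width: 0.0189
gripper_force: 59.0
```

Call:
step_arm(
  linear=[
    [0.3, -0.5, 0],
    [0.6, -1, 0],
    [0.6, -1, 0],
    [0.6, -1, 0],
  ],
  rotation=[
    [0, 0, 0],
    [0, 0, 0],
    [0, 0, 0],
    [0, 0, 0],
  ],
)

```text
time_s: 18.08
eef_pos: [0.5468, -0.0077, 0.3235]
ee_rot: [[1.0, 0.013, -0.003], [0.013, -1.0, 0.001], [-0.003, -0.001, -1.0]]
ft_force: [0.2, 0.6, -1.1]
width: 0.0191
gripper_force: 59.3
```

Call:
step_arm(
  linear=[
    [0.02, -0.25, 0],
    [0.02, -0.25, -0.3],
    [0.02, -0.25, -0.6],
    [0.02, -0.25, -0.78],
    [0.02, -0.25, -0.78],
  ],
  rotation=[
    [0, 0, 0],
    [0, 0, 0],
    [0, 0, 0],
    [0, 0, 0],
    [0, 0, 0],
  ],
)

```text
time_s: 18.7
eef_pos: [0.5486, -0.0314, 0.2463]
ee_rot: [[1.0, 0.016, -0.002], [0.016, -1.0, 0.001], [-0.002, -0.001, -1.0]]
ft_force: [-0.5, -0.1, -1.2]
width: 0.0189
gripper_force: 61.5
```

Call:
step_arm(
  linear=[
    [0, 0, -0.02],
    [0, 0, -0.02],
    [0, 0, -0.02],
    [0, 0, 0.3],
    [0, 0, 0.78],
    [0, 0, 0.78],
  ],
  rotation=[
    [0, 0, 0],
    [0, 0, 0],
    [0, 0, 0],
    [0, 0, 0],
    [0, 0, 0],
    [0, 0, 0],
  ],
  claw=0.6,
)

```text
time_s: 19.45
eef_pos: [0.551, -0.0337, 0.3289]
ee_rot: [[1.0, 0.014, 0.008], [0.014, -1.0, -0.002], [0.008, 0.002, -1.0]]
ft_force: [0.3, -0.1, -0.0]
width: 0.0341
gripper_force: 0.0
```

Call:
step_arm(
  linear=[
    [-0.3, 0.5, 0],
    [-0.6, 0.9, 0],
    [-0.6, 0.9, 0],
  ],
  rotation=[
    [0, 0, 0],
    [0, 0, 0],
    [0, 0, 0],
  ],
  claw=0.5,
)

```text
time_s: 19.82
eef_pos: [0.4871, 0.0589, 0.3239]
ee_rot: [[1.0, 0.018, -0.003], [0.018, -1.0, 0.001], [-0.003, -0.001, -1.0]]
ft_force: [-0.1, -0.7, 0.1]
width: 0.0425
gripper_force: 0.0
```

Call:
step_arm(
  linear=[
    [-0.3, 0.5, 0],
    [-0.6, 0.9, 0],
    [-0.6, 0.9, 0],
  ],
  rotation=[
    [0, 0, 0],
    [0, 0, 0],
    [0, 0, 0],
  ],
)

```text
time_s: 20.2
eef_pos: [0.428, 0.1481, 0.3242]
ee_rot: [[1.0, 0.018, -0.002], [0.018, -1.0, 0.0], [-0.002, -0.0, -1.0]]
ft_force: [-0.3, -0.1, 0.9]
width: 0.0427
gripper_force: 0.0
```

Call:
step_arm(
  linear=[
    [-0.3, 0.5, 0],
    [-0.6, 1, 0],
    [-0.6, 1, 0],
    [-0.6, 1, 0],
  ],
  rotation=[
    [0, 0, 0],
    [0, 0, 0],
    [0, 0, 0],
    [0, 0, 0],
  ],
)

```text
time_s: 20.7
eef_pos: [0.3707, 0.2461, 0.3246]
ee_rot: [[1.0, 0.015, 0.001], [0.015, -1.0, -0.001], [0.001, 0.001, -1.0]]
ft_force: [0.3, 0.3, -0.0]
width: 0.0429
gripper_force: 0.0
```

```bash
python3 look.py
```

```text
t 20.75 tcp [0.3709 0.2458 0.3246] tool yaw 0.78 w 0.0428054534340255
part [0.444  0.2553] -21.8 4 d [0.0731 0.0096] dz -0.12960966174810196 169 [0.4439 0.2554]
part [0.4226 0.3285] 21.7 4 d [0.0518 0.0827] dz -0.12960966174810196 186 [0.4227 0.3285]
```

Call:
step_arm(
  linear=[
    [0.3, 0.05, -0.2],
    [0.73, 0.1, -0.5],
    [0.73, 0.1, -0.8],
    [0.73, 0.1, -0.8],
  ],
  rotation=[
    [0, 0, -0.11],
    [0, 0, -0.22],
    [0, 0, -0.251],
    [0, 0, -0.251],
  ],
)

```text
time_s: 21.25
eef_pos: [0.443, 0.2546, 0.2423]
ee_rot: [[0.928, -0.373, -0.006], [-0.373, -0.928, -0.002], [-0.004, 0.004, -1.0]]
ft_force: [-0.6, 0.3, -0.2]
width: 0.0426
gripper_force: 0.0
```

Call:
step_arm(
  linear=[
    [0, 0, -0.3],
    [0, 0, -0.5],
    [0, 0, -0.5],
  ],
  rotation=[
    [0, 0, 0],
    [0, 0, 0],
    [0, 0, 0],
  ],
)

```text
time_s: 21.62
eef_pos: [0.4427, 0.2557, 0.1947]
ee_rot: [[0.929, -0.371, -0.002], [-0.371, -0.929, -0.001], [-0.001, 0.001, -1.0]]
ft_force: [-0.8, -0.0, 0.3]
width: 0.0429
gripper_force: 0.0
```

Call:
step_arm(
  linear=[
    [0, 0, 0],
    [0, 0, 0],
    [0, 0, 0],
    [0, 0, 0.3],
    [0, 0, 0.7],
    [0, 0, 1],
    [0, 0, 1],
  ],
  rotation=[
    [0, 0, 0],
    [0, 0, 0],
    [0, 0, 0],
    [0, 0, 0.05],
    [0, 0, 0.15],
    [0, 0, 0.251],
    [0, 0, 0.251],
  ],
  claw=1,
  force=60,
)

```text
time_s: 22.5
eef_pos: [0.4434, 0.257, 0.2976]
ee_rot: [[1.0, 0.015, 0.006], [0.015, -1.0, 0.002], [0.006, -0.002, -1.0]]
ft_force: [-0.6, -0.9, -0.4]
width: 0.0194
gripper_force: 58.9
```

Call:
step_arm(
  linear=[
    [0, -0.2, 0.3],
    [0.3, -0.6, 0.3],
    [0.5, -1, 0.3],
    [0.5, -1, 0.3],
  ],
  rotation=[
    [0, 0, 0],
    [0, 0, 0],
    [0, 0, 0],
    [0, 0, 0],
  ],
)

```text
time_s: 23.0
eef_pos: [0.4936, 0.1543, 0.3236]
ee_rot: [[1.0, 0.009, -0.001], [0.009, -1.0, -0.001], [-0.001, 0.001, -1.0]]
ft_force: [0.3, 0.2, -1.0]
width: 0.0188
gripper_force: 59.0
```

Call:
step_arm(
  linear=[
    [0.3, -0.5, 0],
    [0.56, -1, 0],
    [0.56, -1, 0],
    [0.56, -1, 0],
  ],
  rotation=[
    [0, 0, 0],
    [0, 0, 0],
    [0, 0, 0],
    [0, 0, 0],
  ],
)

```text
time_s: 23.5
eef_pos: [0.5479, 0.0573, 0.3236]
ee_rot: [[1.0, 0.013, -0.003], [0.013, -1.0, 0.001], [-0.003, -0.001, -1.0]]
ft_force: [0.5, -0.2, -1.2]
width: 0.0188
gripper_force: 59.2
```

Call:
step_arm(
  linear=[
    [0.02, -0.32, 0],
    [0.02, -0.32, -0.3],
    [0.02, -0.32, -0.6],
    [0.02, -0.32, -0.78],
    [0.02, -0.32, -0.78],
  ],
  rotation=[
    [0, 0, 0],
    [0, 0, 0],
    [0, 0, 0],
    [0, 0, 0],
    [0, 0, 0],
  ],
)

```text
time_s: 24.12
eef_pos: [0.5496, 0.0267, 0.2461]
ee_rot: [[1.0, 0.016, -0.002], [0.016, -1.0, 0.001], [-0.002, -0.001, -1.0]]
ft_force: [0.2, 0.3, -1.1]
width: 0.0189
gripper_force: 62.1
```

Call:
step_arm(
  linear=[
    [0, 0, -0.02],
    [0, 0, -0.02],
    [0, 0, -0.02],
    [0, 0, 0.3],
    [0, 0, 0.78],
    [0, 0, 0.78],
  ],
  rotation=[
    [0, 0, 0],
    [0, 0, 0],
    [0, 0, 0],
    [0, 0, 0],
    [0, 0, 0],
    [0, 0, 0],
  ],
  claw=0.6,
)

```text
time_s: 24.88
eef_pos: [0.552, 0.0245, 0.3289]
ee_rot: [[1.0, 0.014, 0.009], [0.014, -1.0, -0.001], [0.008, 0.001, -1.0]]
ft_force: [0.5, -0.2, -0.2]
width: 0.0341
gripper_force: 0.0
```

Call:
step_arm(
  linear=[
    [-0.3, 0.5, 0],
    [-0.6, 1, 0],
    [-0.6, 1, 0],
  ],
  rotation=[
    [0, 0, 0],
    [0, 0, 0],
    [0, 0, 0],
  ],
  claw=0.5,
)

```text
time_s: 25.25
eef_pos: [0.4881, 0.1273, 0.324]
ee_rot: [[1.0, 0.019, -0.003], [0.019, -1.0, 0.001], [-0.003, -0.001, -1.0]]
ft_force: [0.8, -0.1, -0.0]
width: 0.0427
gripper_force: 0.0
```

Call:
step_arm(
  linear=[
    [-0.3, 0.5, 0],
    [-0.6, 1, 0],
    [-0.6, 1, 0],
  ],
  rotation=[
    [0, 0, 0],
    [0, 0, 0],
    [0, 0, 0],
  ],
)

```text
time_s: 25.62
eef_pos: [0.429, 0.2266, 0.3242]
ee_rot: [[1.0, 0.019, -0.001], [0.019, -1.0, 0.0], [-0.001, -0.0, -1.0]]
ft_force: [0.3, 0.2, 0.2]
width: 0.0423
gripper_force: 0.0
```

Call:
step_arm(
  linear=[
    [-0.3, 0.5, 0],
    [-0.6, 0.95, 0],
    [-0.6, 0.95, 0],
    [-0.6, 0.95, 0],
  ],
  rotation=[
    [0, 0, 0],
    [0, 0, 0],
    [0, 0, 0],
    [0, 0, 0],
  ],
)

```text
time_s: 26.12
eef_pos: [0.3717, 0.3189, 0.3244]
ee_rot: [[1.0, 0.015, 0.0], [0.015, -1.0, -0.001], [0.0, 0.001, -1.0]]
ft_force: [-0.4, 0.2, 0.0]
width: 0.0429
gripper_force: 0.0
```

```bash
python3 look.py
```

```text
t 26.175 tcp [0.3719 0.3186 0.3245] tool yaw 0.76 w 0.042640505316531345
part [0.4226 0.3284] 22.1 4 d [0.0507 0.0099] dz -0.12951895229324123 157 [0.4225 0.3284]
```

Call:
step_arm(
  linear=[
    [0.3, 0.05, -0.2],
    [0.51, 0.1, -0.5],
    [0.51, 0.1, -0.8],
    [0.51, 0.1, -0.8],
  ],
  rotation=[
    [0, 0, 0.11],
    [0, 0, 0.22],
    [0, 0, 0.237],
    [0, 0, 0.237],
  ],
)

```text
time_s: 26.68
eef_pos: [0.4221, 0.3276, 0.2424]
ee_rot: [[0.927, 0.374, -0.005], [0.374, -0.927, -0.003], [-0.006, 0.001, -1.0]]
ft_force: [0.9, -0.2, 0.7]
width: 0.0426
gripper_force: 0.0
```

Call:
step_arm(
  linear=[
    [0, 0, -0.3],
    [0, 0, -0.5],
    [0, 0, -0.5],
  ],
  rotation=[
    [0, 0, 0],
    [0, 0, 0],
    [0, 0, 0],
  ],
)

```text
time_s: 27.05
eef_pos: [0.422, 0.3288, 0.1947]
ee_rot: [[0.927, 0.376, -0.001], [0.376, -0.927, -0.001], [-0.002, 0.0, -1.0]]
ft_force: [-1.1, 0.3, -0.6]
width: 0.0427
gripper_force: 0.0
```

Call:
step_arm(
  linear=[
    [0, 0, 0],
    [0, 0, 0],
    [0, 0, 0],
    [0, 0, 0.3],
    [0, 0, 0.7],
    [0, 0, 1],
    [0, 0, 1],
  ],
  rotation=[
    [0, 0, 0],
    [0, 0, 0],
    [0, 0, 0],
    [0, 0, -0.05],
    [0, 0, -0.15],
    [0, 0, -0.237],
    [0, 0, -0.237],
  ],
  claw=1,
  force=60,
)

```text
time_s: 27.92
eef_pos: [0.4223, 0.3301, 0.2975]
ee_rot: [[1.0, 0.015, 0.006], [0.015, -1.0, 0.003], [0.006, -0.003, -1.0]]
ft_force: [-0.2, 0.2, -1.0]
width: 0.0184
gripper_force: 58.6
```

Call:
step_arm(
  linear=[
    [0, -0.2, 0.3],
    [0.3, -0.6, 0.3],
    [0.5, -1, 0.3],
    [0.5, -1, 0.3],
  ],
  rotation=[
    [0, 0, 0],
    [0, 0, 0],
    [0, 0, 0],
    [0, 0, 0],
  ],
)

```text
time_s: 28.42
eef_pos: [0.4725, 0.2273, 0.3234]
ee_rot: [[1.0, 0.013, -0.002], [0.013, -1.0, -0.001], [-0.002, 0.001, -1.0]]
ft_force: [0.5, 0.7, -0.1]
width: 0.0185
gripper_force: 58.9
```

Call:
step_arm(
  linear=[
    [0.3, -0.5, 0],
    [0.7, -1, 0],
    [0.7, -1, 0],
    [0.7, -1, 0],
  ],
  rotation=[
    [0, 0, 0],
    [0, 0, 0],
    [0, 0, 0],
    [0, 0, 0],
  ],
)

```text
time_s: 28.92
eef_pos: [0.5409, 0.1302, 0.3235]
ee_rot: [[1.0, 0.015, -0.003], [0.015, -1.0, 0.001], [-0.003, -0.001, -1.0]]
ft_force: [0.2, 0.2, -1.3]
width: 0.0188
gripper_force: 59.1
```

Call:
step_arm(
  linear=[
    [0.08, -0.47, 0],
    [0.08, -0.47, -0.3],
    [0.08, -0.47, -0.6],
    [0.08, -0.47, -0.78],
    [0.08, -0.47, -0.78],
  ],
  rotation=[
    [0, 0, 0],
    [0, 0, 0],
    [0, 0, 0],
    [0, 0, 0],
    [0, 0, 0],
  ],
)

```text
time_s: 29.55
eef_pos: [0.5484, 0.0848, 0.2463]
ee_rot: [[1.0, 0.018, -0.001], [0.018, -1.0, 0.001], [-0.001, -0.001, -1.0]]
ft_force: [-0.1, 0.1, -0.8]
width: 0.0189
gripper_force: 61.3
```

Call:
step_arm(
  linear=[
    [0, -0.04, 0],
    [0, -0.04, 0],
    [0, -0.04, 0],
  ],
  rotation=[
    [0, 0, 0],
    [0, 0, 0],
    [0, 0, 0],
  ],
)

```text
time_s: 29.92
eef_pos: [0.5494, 0.0789, 0.2467]
ee_rot: [[1.0, 0.015, -0.0], [0.015, -1.0, 0.0], [-0.0, -0.0, -1.0]]
ft_force: [-0.0, -0.0, -0.7]
width: 0.0191
gripper_force: 61.3
```

Call:
step_arm(
  linear=[
    [0, 0, -0.02],
    [0, 0, -0.02],
    [0, 0, -0.02],
    [0, 0, 0.3],
    [0, 0, 0.8],
    [0, 0, 1],
  ],
  rotation=[
    [0, 0, 0],
    [0, 0, 0],
    [0, 0, 0],
    [0, 0, 0],
    [0, 0, 0],
    [0, 0, 0],
  ],
  claw=0.64,
)

```text
time_s: 30.68
eef_pos: [0.5503, 0.0786, 0.3499]
ee_rot: [[1.0, 0.014, 0.005], [0.014, -1.0, -0.0], [0.005, 0.0, -1.0]]
ft_force: [0.6, 1.1, -0.2]
width: 0.0304
gripper_force: 0.0
```

Call:
step_arm(
  linear=[
    [-0.3, -0.2, 0.4],
    [-0.5, -0.5, 0.8],
    [-0.5, -0.5, 1],
    [-0.5, -0.5, 1],
    [-0.5, -0.5, 1],
  ],
  rotation=[
    [0, 0, 0],
    [0, 0, 0],
    [0, 0, 0],
    [0, 0, 0],
    [0, 0, 0],
  ],
)

```text
time_s: 31.3
eef_pos: [0.4995, 0.0288, 0.4456]
ee_rot: [[1.0, 0.015, -0.002], [0.015, -1.0, 0.0], [-0.002, -0.0, -1.0]]
ft_force: [-0.7, -0.7, 0.2]
width: 0.0309
gripper_force: 0.0
```

```bash
python3 - <<'E'
from det import *
np.set_printoptions(precision=4,suppress=True)
s=read_state();print(s["eef_pos"])
k,im=snap("wrist","t1.png");np.save("t1.npy",k,allow_pickle=True)
for p,y,n,b,c,a in parts(k,im,(0,0,640,340),zt=.098,zb=.066,lo=6,big=50,hi=500): print(p,y,n,c,a)
hsv=cv2.cvtColor(im,cv2.COLOR_BGR2HSV);B=cv2.inRange(hsv,(100,120,40),(130,255,255));xs=np.nonzero(B.sum(0)>255*40)[0];print(xs.min(),xs.max())
E
```

```text
[0.4995 0.0288 0.4456]
[0.6142 0.0807] 1.0661734578561093 4 [254.2793  74.6667] 111
[ 0.6138 -0.032 ] 0.9839126651519312 3 [398.027   77.4505] 111
[0.5725 0.0709] -29.879173371275346 2 [267.8421 130.4474] 76
[0.55   0.0277] 0.3265003996718912 5 [320.5595 159.5   ] 84
[0.5481 0.08  ] -1.9126933640976351 5 [257.5769 160.9712] 104
[ 0.5485 -0.0307] 0.6586833540303031 4 [390.8214 162.4286] 84
196 461
```

View pics/t1.png

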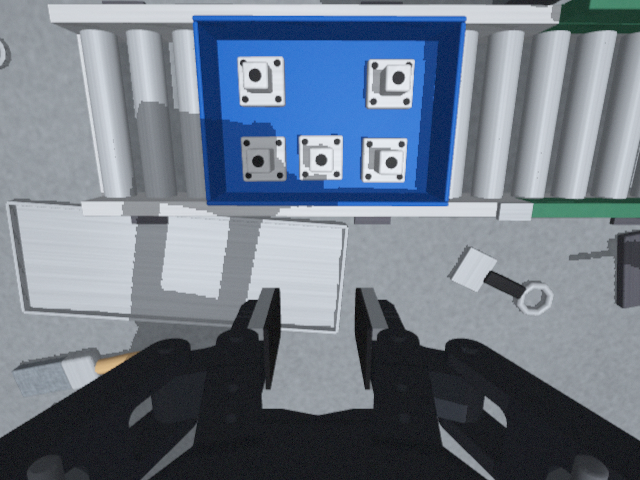

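All five castings stand in the tote (boss holes near (255,75), (398,77), (258,161), (320,159) and (390,162)). Next I'll turn the tool 90° so both fingers can push squarely and lower it behind the tote.

Call:
step_arm(
  linear=[
    [0.4, 0.5, 0],
    [0.82, 1, 0],
    [0.82, 1, 0],
    [0.82, 1, 0],
    [0.82, 1, 0],
    [0.82, 1, 0],
    [0.82, 1, 0],
    [0.82, 1, 0],
    [0.82, 1, 0],
    [0.82, 1, 0],
  ],
  rotation=[
    [0, 0, 0.11],
    [0, 0, 0.22],
    [0, 0, 0.33],
    [0, 0, 0.44],
    [0, 0, 0.55],
    [0, 0, 0.66],
    [0, 0, 0.77],
    [0, 0, 0.88],
    [0, 0, 1],
    [0, 0, 1],
  ],
  claw=0.3,
)

```text
time_s: 32.6
eef_pos: [0.5817, 0.129, 0.445]
ee_rot: [[-0.013, 1.0, -0.003], [1.0, 0.013, -0.0], [-0.0, -0.003, -1.0]]
ft_force: [0.0, 0.4, -0.3]
width: 0.0597
gripper_force: 0.0
```

Call:
step_arm(
  linear=[
    [0, 0.3, -0.4],
    [0, 0.3, -0.8],
    [0, 0.3, -1],
    [0, 0.3, -1],
  ],
  rotation=[
    [0, 0, 0],
    [0, 0, 0],
    [0, 0, 0],
    [0, 0, 0],
  ],
)

```text
time_s: 33.1
eef_pos: [0.5809, 0.1588, 0.344]
ee_rot: [[-0.012, 1.0, -0.006], [1.0, 0.012, -0.001], [-0.0, -0.006, -1.0]]
ft_force: [0.2, -0.8, 0.3]
width: 0.0596
gripper_force: 0.0
```

```bash
python3 - <<'E'
from h import *
s=read_state();print(s["time_s"],s["eef_pos"],s["ee_rot"][:,0],s["width"],s["joint_positions"])
snap("wrist","t2.png")
E
```

```text
33.1 [0.58093069 0.15882746 0.34396403] [-1.16089927e-02  9.99932519e-01 -4.34838137e-04] 0.05960517622315585 [ 4.69029491e+00  2.27812526e+01  8.53353859e+01 -2.30867965e-03
  7.22070540e+01  4.02591548e+00]
```

View pics/t2.png

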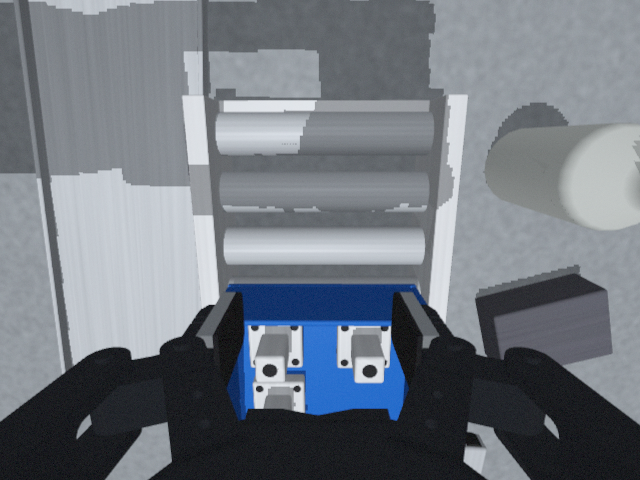

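t2 shows the tote's rear rim at rows 285–320 and the rear rollers free. I'll check the rim's y by ray before lowering.

```bash
python3 - <<'E'
from h import *
k=cal("wrist")
for u,v in [(232,285),(413,285),(330,285),(330,321)]: print(onz(k,u,v,.11).round(4))
print("grasp pt px",proj(k,[.581,.159,.344-.155]), "line ends",onz(k,200,96,.066),onz(k,455,96,.066))
E
```

```text
[0.5304 0.1439 0.11  ]
[0.6368 0.1453 0.11  ]
[0.588  0.1447 0.11  ]
[0.5885 0.1214 0.11  ]
grasp pt px (np.float64(318.10721364345017), np.float64(328.0768992127589)) line ends [0.5058016  0.25242723 0.066     ] [0.66499617 0.2542589  0.066     ]
```

Call:
step_arm(
  linear=[
    [0, 0, -0.4],
    [0, 0, -0.8],
    [0, 0, -1],
    [0, 0, -1],
  ],
  rotation=[
    [0, 0, 0],
    [0, 0, 0],
    [0, 0, 0],
    [0, 0, 0],
  ],
)

```text
time_s: 33.65
eef_pos: [0.5816, 0.1586, 0.2462]
ee_rot: [[-0.013, 1.0, -0.002], [1.0, 0.013, -0.0], [-0.0, -0.002, -1.0]]
ft_force: [0.3, -0.4, 0.1]
width: 0.0597
gripper_force: 0.0
```

Call:
step_arm(
  linear=[
    [0, -0.05, -0.06],
    [0, -0.1, -0.06],
    [0, -0.15, -0.06],
    [0, -0.2, -0.06],
    [0, -0.25, -0.06],
    [0, -0.3, -0.06],
    [0, -0.37, -0.06],
    [0, -0.44, -0.06],
    [0.01, -0.52, -0.06],
    [0.01, -0.61, -0.06],
    [0.01, -0.7, -0.06],
    [0.01, -0.8, -0.06],
    [0.01, -0.9, -0.06],
    [0.01, -1, -0.06],
  ],
  rotation=[
    [0, 0, 0],
    [0, 0, 0],
    [0, 0, 0],
    [0, 0, 0],
    [0, 0, 0],
    [0, 0, 0],
    [0, 0, 0],
    [0, 0, 0],
    [0, 0, 0],
    [0, 0, 0],
    [0, 0, 0],
    [0, 0, 0],
    [0, 0, 0],
    [0, 0, 0],
  ],
)

```text
time_s: 35.4
eef_pos: [0.5827, 0.0579, 0.2407]
ee_rot: [[-0.014, 1.0, 0.0], [1.0, 0.014, -0.0], [-0.0, 0.0, -1.0]]
ft_force: [0.6, 1.4, -1.3]
width: 0.0597
gripper_force: 0.7
```

```bash
python3 - <<'E'
from h import *
s=read_state();print(s["time_s"],s["eef_pos"],s["ft_force"],s["width"])
k,im=snap("top","t3.png")
hsv=cv2.cvtColor(im,cv2.COLOR_BGR2HSV);B=cv2.inRange(hsv,(100,120,40),(130,255,255));B[:170]=0;B[270:]=0;B[:,:260]=0;B[:,:230]=0
xs=np.nonzero((B>0).sum(0)>8)[0];print(xs.min(),xs.max(),onz(k,xs.max()+.5,220,.11))
E
```

```text
35.4 [0.58272798 0.05785879 0.2407104 ] [ 0.55224341  1.37233509 -1.27102223] 0.059680800222597384
317 410 [ 0.58026621 -0.15296648  0.11      ]
```

Call:
step_arm(
  linear=[
    [0, -0.1, 0],
    [0, -0.2, 0],
    [0, -0.3, 0],
    [0.01, -0.4, 0],
    [0.01, -0.5, 0],
    [0.01, -0.6, 0],
    [0.01, -0.7, 0],
    [0.01, -0.8, 0],
    [0.015, -0.9, 0],
    [0.015, -1, 0],
  ],
  rotation=[
    [0, 0, 0],
    [0, 0, 0],
    [0, 0, 0],
    [0, 0, 0],
    [0, 0, 0],
    [0, 0, 0],
    [0, 0, 0],
    [0, 0, 0],
    [0, 0, 0],
    [0, 0, 0],
  ],
)

```text
time_s: 36.7
eef_pos: [0.5841, -0.042, 0.2407]
ee_rot: [[-0.014, 1.0, -0.0], [1.0, 0.014, 0.0], [0.0, -0.0, -1.0]]
ft_force: [0.4, 1.3, -0.3]
width: 0.0598
gripper_force: 0.7
```

Call:
step_arm(
  linear=[
    [0, -0.1, 0],
    [0, -0.2, 0],
    [0, -0.3, 0],
    [0.01, -0.4, 0],
    [0.01, -0.5, 0],
    [0.01, -0.6, 0],
    [0.01, -0.66, 0],
    [0.01, -0.72, 0],
    [0.015, -0.76, 0],
    [0.015, -0.8, 0],
  ],
  rotation=[
    [0, 0, 0],
    [0, 0, 0],
    [0, 0, 0],
    [0, 0, 0],
    [0, 0, 0],
    [0, 0, 0],
    [0, 0, 0],
    [0, 0, 0],
    [0, 0, 0],
    [0, 0, 0],
  ],
)

```text
time_s: 37.95
eef_pos: [0.5856, -0.1215, 0.2407]
ee_rot: [[-0.015, 1.0, -0.0], [1.0, 0.015, 0.0], [0.0, -0.0, -1.0]]
ft_force: [-0.0, 0.9, 1.5]
width: 0.0597
gripper_force: 0.5
```

```bash
python3 - <<'E'
from h import *
s=read_state();print(s["time_s"],s["eef_pos"],s["ft_force"],s["width"])
k,im=snap("top","t4.png"); snap("scene","s4.png")
hsv=cv2.cvtColor(im,cv2.COLOR_BGR2HSV);B=cv2.inRange(hsv,(100,120,40),(130,255,255));B[:170]=0;B[270:]=0;B[:,:260]=0;B[:,530:]=0
xs=np.nonzero((B>0).sum(0)>8)[0];print(xs.min(),xs.max(),onz(k,xs.max()+.5,220,.11))
a=cv2.resize(im[150:280,330:530],(800,520),interpolation=cv2.INTER_CUBIC);cv2.imwrite("pics/t4z.png",a)
E
```

```text
37.95 [ 0.58560948 -0.12150362  0.24074238] [-0.04211956  0.87667516  1.45252316] 0.059662363649441504
406 495 [ 0.57962456 -0.33308842  0.11      ]
```

View pics/t4z.png

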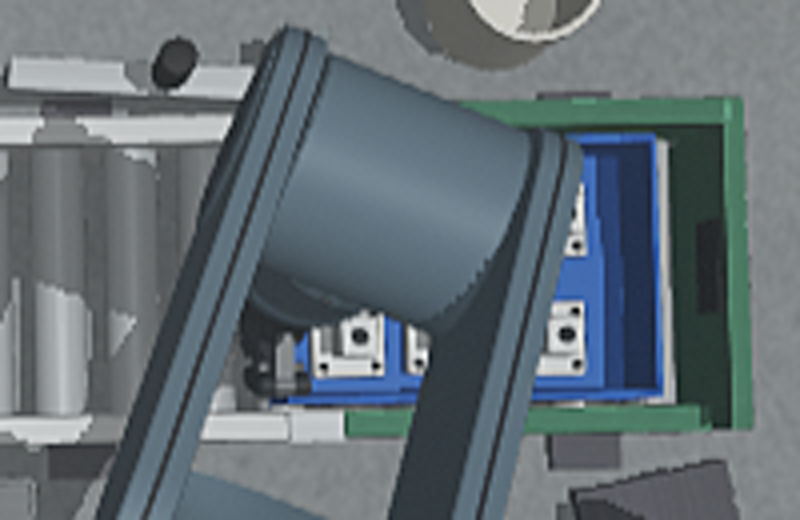

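t4z shows the tote's front edge at crop x=660 and the end wall's inner edge at about 722, so roughly 32 mm remain.

Call:
step_arm(
  linear=[
    [0, -0.05, 0],
    [0, -0.1, 0],
    [0, -0.15, 0],
    [0, -0.19, 0],
    [0, -0.22, 0],
    [0, -0.24, 0],
    [0, -0.26, 0],
    [0, -0.28, 0],
  ],
  rotation=[
    [0, 0, 0],
    [0, 0, 0],
    [0, 0, 0],
    [0, 0, 0],
    [0, 0, 0],
    [0, 0, 0],
    [0, 0, 0],
    [0, 0, 0],
  ],
)

```text
time_s: 39.05
eef_pos: [0.5856, -0.1494, 0.2407]
ee_rot: [[-0.015, 1.0, 0.0], [1.0, 0.015, 0.0], [0.0, 0.0, -1.0]]
ft_force: [0.5, 0.8, 0.4]
width: 0.0598
gripper_force: 0.4
```

Call:
step_arm(
  linear=[
    [0, -0.015, 0],
    [0, -0.03, 0],
    [0, -0.045, 0],
    [0, -0.06, 0],
  ],
  rotation=[
    [0, 0, 0],
    [0, 0, 0],
    [0, 0, 0],
    [0, 0, 0],
  ],
)

```text
time_s: 39.55
eef_pos: [0.5856, -0.1554, 0.2407]
ee_rot: [[-0.015, 1.0, -0.0], [1.0, 0.015, -0.0], [-0.0, -0.0, -1.0]]
ft_force: [1.1, 1.4, -1.0]
width: 0.0598
gripper_force: 0.4
```

```bash
cat > tt.py <<'E'
from h import *
s=read_state();print(s["time_s"],s["eef_pos"],s["ft_force"],s["width"])
k,im=snap("top","tt.png")
hsv=cv2.cvtColor(im,cv2.COLOR_BGR2HSV);B=cv2.inRange(hsv,(100,120,40),(130,255,255));B[:170]=0;B[270:]=0;B[:,:260]=0;B[:,530:]=0
xs=np.nonzero((B>0).sum(0)>8)[0];print(xs.min(),xs.max(),onz(k,xs.max()+.5,220,.11))
print(onz(k,510.5,220,.102))
E
python3 tt.py
```

```text
39.55 [ 0.58562839 -0.15544142  0.24070268] [ 1.12780096  1.3842978  -0.98658909] 0.05982409128349336
441 511 [ 0.57950347 -0.36707857  0.11      ]
[ 0.58021029 -0.36789596  0.102     ]
```

Call:
step_arm(
  linear=[
    [0, -0.015, 0],
    [0, -0.03, 0],
    [0, -0.045, 0],
    [0, -0.06, 0],
  ],
  rotation=[
    [0, 0, 0],
    [0, 0, 0],
    [0, 0, 0],
    [0, 0, 0],
  ],
)

```text
time_s: 40.1
eef_pos: [0.5856, -0.16, 0.2407]
ee_rot: [[-0.014, 1.0, -0.0], [1.0, 0.014, 0.003], [0.003, -0.0, -1.0]]
ft_force: [2.1, 12.0, 2.6]
width: 0.0598
gripper_force: 5.6
```

Call:
step_arm(
  linear=[
    [0, -0.015, 0],
    [0, -0.03, 0],
    [0, -0.045, 0],
    [0, -0.05, 0],
  ],
  rotation=[
    [0, 0, 0],
    [0, 0, 0],
    [0, 0, 0],
    [0, 0, 0],
  ],
)

```text
time_s: 40.6
eef_pos: [0.5856, -0.1611, 0.2407]
ee_rot: [[-0.014, 1.0, -0.001], [1.0, 0.014, 0.01], [0.01, -0.001, -1.0]]
ft_force: [2.6, 25.8, 7.7]
width: 0.0596
gripper_force: 12.7
```

```bash
python3 tt.py
```

```text
40.6 [ 0.58560453 -0.1611101   0.24072007] [ 2.5692672  25.82197401  7.68227735] 0.05956589655941829
443 513 [ 0.57948833 -0.37132923  0.11      ]
[ 0.58021029 -0.36789596  0.102     ]
```

The tote is home at 26 N, with its rear at about y=-0.172. I'll back off, rise, and look at the brace from above.

Call:
step_arm(
  linear=[
    [0, 0.1, 0],
    [0, 0.3, 0],
    [0, 0.3, 0.3],
    [0, 0.3, 0.8],
    [0, 0.3, 1],
    [0, 0.3, 1],
  ],
  rotation=[
    [0, 0, 0],
    [0, 0, 0],
    [0, 0, 0],
    [0, 0, 0],
    [0, 0, 0],
    [0, 0, 0],
  ],
)

```text
time_s: 41.4
eef_pos: [0.586, -0.1362, 0.3426]
ee_rot: [[-0.014, 1.0, 0.004], [1.0, 0.014, -0.002], [-0.002, 0.004, -1.0]]
ft_force: [-0.1, 0.5, -0.6]
width: 0.0594
gripper_force: 0.0
```

Call:
step_arm(
  linear=[
    [0.4, 0, 0.4],
    [0.75, 0, 0.6],
    [0.75, 0, 0.6],
    [0.75, 0, 0.6],
    [0.75, 0, 0.6],
  ],
  rotation=[
    [0, 0, 0],
    [0, 0, 0],
    [0, 0, 0],
    [0, 0, 0],
    [0, 0, 0],
  ],
  claw=0.5,
)

```text
time_s: 42.02
eef_pos: [0.6597, -0.1363, 0.399]
ee_rot: [[-0.014, 1.0, -0.003], [1.0, 0.014, 0.001], [0.001, -0.003, -1.0]]
ft_force: [-0.0, -0.6, -0.1]
width: 0.0424
gripper_force: 0.0
```

```bash
python3 - <<'E'
from h import *
np.set_printoptions(precision=4,suppress=True)
s=read_state();print(s["time_s"],s["eef_pos"],s["ft_force"])
k,im=snap("wrist","b1.png");np.save("b1.npy",k,allow_pickle=True)
g=cv2.cvtColor(im,cv2.COLOR_BGR2GRAY)
kt=cal("top")
for z in (.155,):print("top knob",onz(kt,373.5,165.5,z))
print(proj(k,[.6876,-.0709,.155]),proj(k,[.669,-.148,.091]))
cv2.imwrite("pics/b1.png",im)
E
```

```text
42.025 [ 0.6597 -0.1363  0.399 ] [-0.0376 -0.6446 -0.149 ]
top knob [ 0.6876 -0.0709  0.155 ]
(np.float64(371.9055977219124), np.float64(146.2832568888805)) (np.float64(331.30354572000954), np.float64(247.70502579704998))
```

View pics/b1.png

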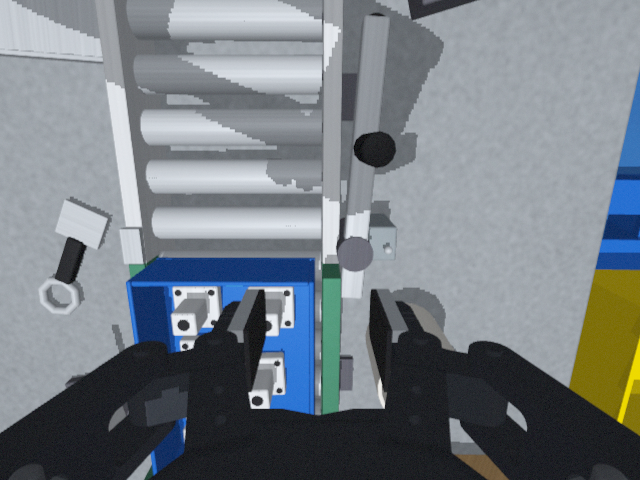

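b1 shows the brace knob at (375,149), the hinge cap at (355,253), and the arm running from (376,18) to (351,295), with the tote behind in the bay.

```bash
python3 - <<'E'
from h import *
np.set_printoptions(precision=4,suppress=True)
k=np.load("b1.npy",allow_pickle=True).item(); kt=cal("top")
kn=onz(k,375,149,.155);print("knob",kn, "tri",tri(k,(375,149),kt,(373.5,165.5)))
for z in (.091,.1,.11): print("hinge",z,onz(k,355,253,z), np.linalg.norm(onz(k,355,253,z)[:2]-kn[:2]))
a=onz(k,376,18,.091);b=onz(k,351,295,.091);d=a-b;print("arm",a,b,np.linalg.norm(d),np.degrees(np.arctan2(d[1],d[0])))
# hinge fully from arm direction: 
im=cv2.imread("pics/b1.png");g=cv2.cvtColor(im,cv2.COLOR_BGR2GRAY)
m=(g[120:180,345:405]<45).astype(np.uint8);M=cv2.moments(m,True);print(M["m10"]/M["m00"]+345,M["m01"]/M["m00"]+120)
E
```

```text
knob [ 0.6894 -0.0723  0.155 ] tri (array([ 0.692 , -0.0729,  0.1344]), np.float64(0.000940938141549506))
hinge 0.091 [ 0.6875 -0.152   0.091 ] 0.07968412288887226
hinge 0.1 [ 0.6865 -0.1493  0.1   ] 0.07699638868778047
hinge 0.11 [ 0.6855 -0.1463  0.11  ] 0.07402674330794311
arm [0.6948 0.0103 0.091 ] [ 0.6857 -0.1872  0.091 ] 0.1977210217804892 87.37752733741674
374.6340160284951 148.69902048085484
```

Call:
step_arm(
  linear=[
    [0.15, 0.3, -0.2],
    [0.297, 0.64, -0.6],
    [0.297, 0.64, -1],
    [0.297, 0.64, -1],
    [0.297, 0.64, -1],
  ],
  rotation=[
    [0, 0, -0.038],
    [0, 0, -0.038],
    [0, 0, -0.038],
    [0, 0, -0.038],
    [0, 0, -0.038],
  ],
)

```text
time_s: 42.7
eef_pos: [0.6905, -0.073, 0.3022]
ee_rot: [[0.046, 0.999, 0.001], [0.999, -0.046, -0.001], [-0.0, 0.002, -1.0]]
ft_force: [0.8, 0.2, 0.4]
width: 0.0424
gripper_force: 0.0
```

Call:
step_arm(
  linear=[
    [0, 0, -0.09],
    [0, 0, -0.09],
    [0, 0, -0.09],
    [0, 0, -0.09],
    [0, 0, -0.09],
  ],
  rotation=[
    [0, 0, 0],
    [0, 0, 0],
    [0, 0, 0],
    [0, 0, 0],
    [0, 0, 0],
  ],
  claw=1,
  force=25,
)

```text
time_s: 43.32
eef_pos: [0.6907, -0.073, 0.2928]
ee_rot: [[0.045, 0.999, 0.002], [0.999, -0.045, -0.001], [-0.001, 0.002, -1.0]]
ft_force: [0.2, -2.5, 5.7]
width: 0.0195
gripper_force: 25.1
```

```bash
python3 - <<'E'
from h import *
s=read_state();e=s["eef_pos"];print(e,s["width"],s["ft_force"],s["ee_rot"][:,0])
H=np.array([.6858,-.1522]);v=e[:2]-H;p0=np.arctan2(v[1],v[0]);r=np.hypot(*v);print(np.degrees(p0),r)
f=lambda t:(H+r*np.array([np.cos(p0+t),np.sin(p0+t)]))
for t in (3,8,15,23,31,39,47,55,63,71,79): print(t,((f(np.radians(t))-e[:2])*10).round(3).tolist(),round(t/90,3))
b=f(np.radians(79))
for t in (84,88,91,93,95,97): print(t,((f(np.radians(t))-b)*10).round(3).tolist(),round((t-79)/90,3))
E
```

```text
[ 0.69066131 -0.07298484  0.29284411] 0.01950786060711114 [ 0.20981763 -2.5022716   5.68456705] [ 0.04543836  0.9989663  -0.00130274]
86.48825330645192 0.0793641864453457
3 [-0.042, 0.001] 0.033
8 [-0.111, -0.001] 0.089
15 [-0.207, -0.014] 0.167
23 [-0.313, -0.044] 0.256
31 [-0.415, -0.088] 0.344
39 [-0.509, -0.146] 0.433
47 [-0.595, -0.216] 0.522
55 [-0.67, -0.298] 0.611
63 [-0.732, -0.389] 0.7
71 [-0.782, -0.488] 0.789
79 [-0.817, -0.593] 0.878
84 [-0.014, -0.068] 0.056
88 [-0.022, -0.123] 0.1
91 [-0.025, -0.164] 0.133
93 [-0.025, -0.192] 0.156
95 [-0.025, -0.219] 0.178
97 [-0.024, -0.247] 0.2
```

Call:
step_arm(
  linear=[
    [-0.042, 0, 0],
    [-0.111, 0, 0],
    [-0.207, -0.014, 0],
    [-0.313, -0.044, 0],
    [-0.415, -0.088, 0],
    [-0.509, -0.146, 0],
    [-0.595, -0.216, 0],
    [-0.67, -0.298, 0],
    [-0.732, -0.389, 0],
    [-0.782, -0.488, 0],
    [-0.817, -0.593, 0],
    [-0.817, -0.593, 0],
  ],
  rotation=[
    [0, 0, 0.033],
    [0, 0, 0.089],
    [0, 0, 0.167],
    [0, 0, 0.256],
    [0, 0, 0.344],
    [0, 0, 0.433],
    [0, 0, 0.522],
    [0, 0, 0.611],
    [0, 0, 0.7],
    [0, 0, 0.789],
    [0, 0, 0.878],
    [0, 0, 0.878],
  ],
)

```text
time_s: 44.82
eef_pos: [0.6095, -0.1329, 0.2928]
ee_rot: [[-0.972, 0.235, 0.004], [0.235, 0.972, -0.001], [-0.005, -0.0, -1.0]]
ft_force: [3.8, -3.0, 4.3]
width: 0.0193
gripper_force: 25.0
```

Call:
step_arm(
  linear=[
    [-0.007, -0.034, 0],
    [-0.014, -0.068, 0],
    [-0.022, -0.123, 0],
    [-0.025, -0.164, 0],
    [-0.025, -0.192, 0],
    [-0.025, -0.205, 0],
    [-0.025, -0.205, 0],
  ],
  rotation=[
    [0, 0, 0.028],
    [0, 0, 0.056],
    [0, 0, 0.1],
    [0, 0, 0.133],
    [0, 0, 0.156],
    [0, 0, 0.167],
    [0, 0, 0.167],
  ],
)

```text
time_s: 45.7
eef_pos: [0.607, -0.1526, 0.2928]
ee_rot: [[-1.0, -0.025, 0.004], [-0.025, 1.0, -0.001], [-0.004, -0.001, -1.0]]
ft_force: [2.8, -2.8, 5.8]
width: 0.0191
gripper_force: 25.1
```

Call:
step_arm(
  linear=[
    [0, -0.02, 0],
    [0, -0.04, 0],
    [0, -0.04, 0],
  ],
  rotation=[
    [0, 0, 0],
    [0, 0, 0],
    [0, 0, 0],
  ],
)

```text
time_s: 46.08
eef_pos: [0.607, -0.1547, 0.2928]
ee_rot: [[-1.0, -0.026, 0.003], [-0.026, 1.0, 0.002], [-0.003, 0.002, -1.0]]
ft_force: [4.5, 4.2, 6.9]
width: 0.0193
gripper_force: 25.3
```

Call:
step_arm(
  linear=[
    [0, -0.02, 0],
    [0, -0.04, 0],
    [0, -0.04, 0],
  ],
  rotation=[
    [0, 0, 0],
    [0, 0, 0],
    [0, 0, 0],
  ],
)

```text
time_s: 46.45
eef_pos: [0.607, -0.1557, 0.2927]
ee_rot: [[-1.0, -0.026, 0.003], [-0.026, 1.0, 0.008], [-0.003, 0.008, -1.0]]
ft_force: [5.1, 17.1, 9.6]
width: 0.0194
gripper_force: 26.5
```

Call:
step_arm(
  linear=[
    [0, 0.04, 0],
    [0, 0.04, 0],
    [0, 0.04, 0],
  ],
  rotation=[
    [0, 0, 0],
    [0, 0, 0],
    [0, 0, 0],
  ],
)

```text
time_s: 46.82
eef_pos: [0.607, -0.1546, 0.2928]
ee_rot: [[-1.0, -0.026, 0.003], [-0.026, 1.0, 0.002], [-0.003, 0.002, -1.0]]
ft_force: [3.7, 5.4, 6.6]
width: 0.0194
gripper_force: 25.4
```

Call:
step_arm(
  linear=[
    [0, 0, 0],
    [0, 0, 0],
    [0, 0, 0],
    [0, 0, 0.3],
    [0, 0, 0.7],
    [0, 0, 1],
    [0, 0, 1],
  ],
  rotation=[
    [0, 0, 0],
    [0, 0, 0],
    [0, 0, 0],
    [0, 0, 0],
    [0, 0, 0],
    [0, 0, 0],
    [0, 0, 0],
  ],
  claw=0.5,
)

```text
time_s: 47.7
eef_pos: [0.6065, -0.1565, 0.3944]
ee_rot: [[-1.0, -0.025, 0.005], [-0.025, 1.0, -0.002], [-0.005, -0.002, -1.0]]
ft_force: [0.5, 0.2, -0.3]
width: 0.0427
gripper_force: 0.0
```

Call:
step_arm(
  linear=[
    [0.1, 0.1, 0.3],
    [0.1, 0.1, 0.5],
    [0.1, 0.1, 0.6],
    [0.1, 0.1, 0.6],
    [0.1, 0.1, 0.6],
  ],
  rotation=[
    [0, 0, 0],
    [0, 0, 0],
    [0, 0, 0],
    [0, 0, 0],
    [0, 0, 0],
  ],
)

```text
time_s: 48.32
eef_pos: [0.6159, -0.1463, 0.4502]
ee_rot: [[-1.0, -0.025, -0.002], [-0.025, 1.0, 0.001], [0.002, 0.001, -1.0]]
ft_force: [0.4, -0.2, -0.3]
width: 0.0431
gripper_force: 0.0
```

```bash
python3 - <<'E'
from h import *
s=read_state();print(s["time_s"],s["eef_pos"],s["ft_force"],s["joint_positions"])
k,im=snap("wrist","b2.png");np.save("b2.npy",k,allow_pickle=True)
E
```

```text
48.325 [ 0.61590792 -0.14629199  0.45015858] [ 0.42875956 -0.22714178 -0.2855208 ] [-2.34412623e+01  2.22274595e+01  7.11831087e+01 -1.50246098e-03
  8.67311828e+01 -1.14883988e+02]
```

View pics/b2.png

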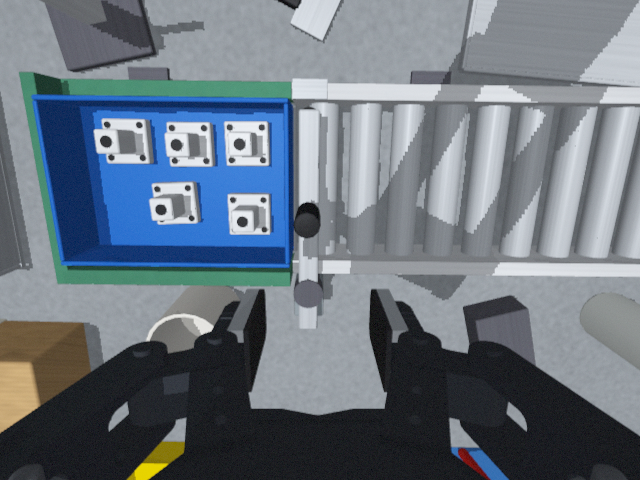

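b2 shows the brace square across the line behind the tote (knob (306,220), hinge (308,292)) and the tote fully home with five castings. Next is the tag, with fresh wrist views of the tag and peg on the way.

Call:
step_arm(
  linear=[
    [-0.3, -0.1, 0],
    [-0.6, -0.2, 0],
    [-0.9, -0.2, 0],
    [-0.9, -0.2, 0],
    [-0.9, -0.2, 0],
    [-0.9, -0.2, 0],
    [-0.9, -0.2, 0],
  ],
  rotation=[
    [0, 0, -0.11],
    [0, 0, -0.22],
    [0, 0, -0.33],
    [0, 0, -0.44],
    [0, 0, -0.55],
    [0, 0, -0.65],
    [0, 0, -0.65],
  ],
)

```text
time_s: 49.25
eef_pos: [0.526, -0.1662, 0.451]
ee_rot: [[-0.545, 0.838, -0.001], [0.838, 0.545, 0.001], [0.001, -0.001, -1.0]]
ft_force: [1.2, 0.1, -0.7]
width: 0.0432
gripper_force: 0.0
```

Call:
step_arm(
  linear=[
    [-0.3, -0.3, 0],
    [-0.6, -0.6, 0],
    [-0.9, -0.9, 0],
    [-0.9, -0.9, 0],
    [-0.9, -0.9, 0],
    [-0.9, -0.9, 0],
    [-0.9, -0.9, 0],
  ],
  rotation=[
    [0, 0, -0.11],
    [0, 0, -0.22],
    [0, 0, -0.33],
    [0, 0, -0.44],
    [0, 0, -0.55],
    [0, 0, -0.65],
    [0, 0, -0.65],
  ],
)

```text
time_s: 50.12
eef_pos: [0.436, -0.2562, 0.4514]
ee_rot: [[0.428, 0.904, -0.0], [0.904, -0.428, 0.0], [0.0, -0.001, -1.0]]
ft_force: [-0.2, -0.7, 1.0]
width: 0.0425
gripper_force: 0.0
```

```bash
python3 - <<'E'
from h import *
s=read_state();print(s["time_s"],s["eef_pos"],s["ee_rot"][:,0],s["joint_positions"])
k,im=snap("wrist","g1.png");np.save("g1.npy",k,allow_pickle=True)
print("eye",proj(k,[.3883,-.2284,.006]),"tip",proj(k,[.4207,-.3119,.229]),"post",proj(k,[.4326,-.366,.262]))
E
```

```text
50.125 [ 0.43603861 -0.2561977   0.45135588] [4.27515054e-01 9.04008212e-01 1.75722182e-04] [-4.30916632e+01  8.60033481e+00  8.92676386e+01 -1.26293569e-03
  8.21688958e+01 -1.77815312e+01]
eye (np.float64(269.1931132411422), np.float64(198.5887249968918)) tip (np.float64(335.9987293302539), np.float64(361.5006267169439)) post (np.float64(401.7720532088934), np.float64(469.90768784480645))
```

Call:
step_arm(
  linear=[
    [-0.4, 0, 0],
    [-0.8, 0, 0],
    [-0.8, 0, 0],
    [-0.8, 0, 0],
    [-0.8, 0, 0],
  ],
  rotation=[
    [0, 0, 0],
    [0, 0, 0],
    [0, 0, 0],
    [0, 0, 0],
    [0, 0, 0],
  ],
)

```text
time_s: 50.8
eef_pos: [0.3569, -0.2563, 0.4517]
ee_rot: [[0.429, 0.903, 0.0], [0.903, -0.429, 0.0], [0.0, 0.0, -1.0]]
ft_force: [-0.0, -0.3, 0.2]
width: 0.0429
gripper_force: 0.0
```

```bash
python3 - <<'E'
from h import *
s=read_state();print(s["time_s"],s["eef_pos"],s["ee_rot"][:,0],s["joint_positions"])
k,im=snap("wrist","g2.png");np.save("g2.npy",k,allow_pickle=True)
print("eye",proj(k,[.3883,-.2284,.006]),"tip",proj(k,[.4207,-.3119,.229]),"post",proj(k,[.4326,-.366,.262]))
a=cv2.imread("pics/g1.png")
cv2.imwrite("pics/g12.png",np.vstack([cv2.resize(a[:300],(640,300)),im[:300]]))
E
```

```text
50.8 [ 0.35686246 -0.25629535  0.45168907] [4.29492651e-01 9.03070340e-01 1.55983969e-04] [-5.02985692e+01  1.40241821e+00  9.72310387e+01  1.47387851e-02
  8.13563553e+01 -2.48654147e+01]
eye (np.float64(333.12816534471983), np.float64(167.56121675980825)) tip (np.float64(464.0804913982695), np.float64(307.61531948714173)) post (np.float64(546.8396070743335), np.float64(415.1383125193952))
```

View pics/g12.png

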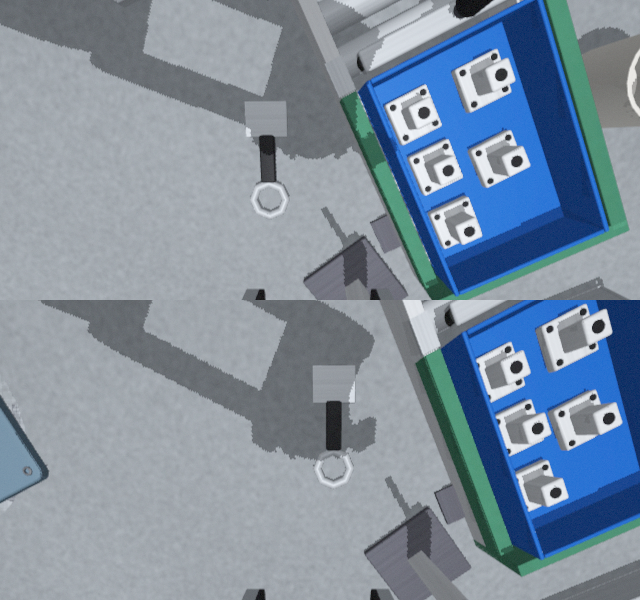

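g12 shows the tag with its eye at (269,199) in g1 and (334,169) in g2, and its shank between eye and flag. Next I'll compute the tag axis and the stand pose (post-top square, peg axis) in code.

```bash
python3 - <<'E'
from h import *
np.set_printoptions(precision=4,suppress=True)
L=lambda n:np.load(n+".npy",allow_pickle=True).item()
k1,g1,g2,k2,k3=L("w1"),L("g1"),L("g2"),L("w2"),L("w3")
print("eye tri",tri(g1,(269.5,199),g2,(334,169)),tri(k1,(233,169),k3,(571.5,170.5)))
E=[]
for k,e,f in [(g1,(269.5,199),(266,118)),(g2,(334,169),(334,84)),(k2,(402,170.5),(338,139)),(k3,(571.5,170.5),(512,140))]:
    a=onz(k,*e,.006)[:2];b=onz(k,*f,.007)[:2];d=a-b;E.append(a);print(a,b,np.linalg.norm(d),np.degrees(np.arctan2(d[1],d[0])))
im=cv2.imread("pics/w1.png");g=cv2.cvtColor(im,cv2.COLOR_BGR2GRAY)
# post top
r=np.zeros_like(g);r[85:150,368:425]=1
m=((g>205)&(r>0)).astype(np.uint8)
c=max(cv2.findContours(m,0,2)[0],key=cv2.contourArea);R=cv2.minAreaRect(c);print("post px",R,cv2.contourArea(c))
P=np.array([onz(k1,u,v,.262)[:2] for u,v in cv2.boxPoints(R)]);print("post c",P.mean(0),[np.degrees(np.arctan2(*(P[(i+1)%4]-P[i])[::-1])).round(1) for i in range(4)],[np.linalg.norm(P[(i+1)%4]-P[i]).round(4) for i in range(4)])
# peg profile in w1
for x in range(282,360,6):
    col=g[112:158,x];print(x,[int(v) for v in col[::2]])
E
```

```text
eye tri (array([ 0.3885, -0.2295,  0.0067]), np.float64(0.0012505969458789488)) (array([ 0.3883, -0.2284,  0.0067]), np.float64(0.00037385338197873244))
[ 0.3884 -0.229 ] [ 0.4245 -0.1511] 0.0858372302449091 -114.90146058720225
[ 0.3885 -0.2302] [ 0.4246 -0.152 ] 0.08616872912765304 -114.73776335082975
[ 0.3882 -0.2287] [ 0.4241 -0.1524] 0.08429495985403997 -115.2302389799303
[ 0.3881 -0.2289] [ 0.4229 -0.1532] 0.08335424929802783 -114.71043375874854
post px ((396.5961608886719, 116.48076629638672), (41.18438720703125, 41.3805046081543), 78.69007110595703) 1553.5
post c [ 0.4327 -0.3663] [np.float64(-79.4), np.float64(-164.3), np.float64(100.9), np.float64(14.1)] [np.float64(0.0196), np.float64(0.0192), np.float64(0.0201), np.float64(0.0193)]
282 [156, 156, 159, 156, 131, 97, 97, 97, 156, 158, 158, 159, 160, 157, 149, 151, 153, 158, 157, 161, 159, 161, 160]
288 [154, 156, 158, 133, 101, 101, 104, 156, 150, 153, 157, 146, 162, 183, 195, 203, 189, 171, 140, 155, 157, 156, 151]
294 [156, 154, 133, 98, 100, 102, 120, 159, 159, 155, 154, 146, 168, 179, 185, 182, 170, 154, 145, 158, 156, 1
[... 449 characters left out ...]
, 108, 108, 107]
324 [63, 64, 64, 66, 63, 63, 65, 64, 131, 169, 179, 187, 180, 164, 140, 107, 106, 110, 107, 108, 105, 108, 110]
330 [61, 65, 68, 69, 67, 64, 65, 101, 161, 177, 188, 184, 169, 152, 110, 104, 106, 106, 106, 109, 108, 110, 106]
336 [65, 66, 64, 67, 64, 66, 66, 150, 173, 184, 187, 176, 161, 122, 111, 108, 110, 111, 114, 113, 111, 113, 111]
342 [93, 67, 66, 66, 69, 85, 129, 168, 179, 187, 179, 166, 141, 68, 109, 107, 109, 109, 107, 106, 105, 106, 104]
348 [106, 105, 64, 83, 105, 106, 125, 124, 128, 123, 114, 148, 104, 104, 106, 109, 110, 111, 111, 111, 113, 113, 107]
354 [107, 66, 43, 38, 39, 109, 124, 126, 125, 117, 107, 97, 101, 102, 106, 104, 108, 108, 109, 112, 108, 110, 108]
```

Call:
step_arm(
  linear=[
    [0.25, 0.34, -0.3],
    [0.504, 0.682, -0.7],
    [0.504, 0.682, -1],
    [0.504, 0.682, -1],
  ],
  rotation=[
    [0, 0, 0.006],
    [0, 0, 0.006],
    [0, 0, 0.006],
    [0, 0, 0.006],
  ],
)

```text
time_s: 51.35
eef_pos: [0.4066, -0.1869, 0.3496]
ee_rot: [[0.42, 0.907, -0.004], [0.907, -0.42, 0.003], [0.001, -0.005, -1.0]]
ft_force: [0.2, -0.1, 0.9]
width: 0.0426
gripper_force: 0.0
```

Call:
step_arm(
  linear=[
    [0, 0, -0.5],
    [0, 0, -1],
    [0, 0, -1],
    [0, 0, -1],
  ],
  rotation=[
    [0, 0, 0],
    [0, 0, 0],
    [0, 0, 0],
    [0, 0, 0],
  ],
)

```text
time_s: 51.85
eef_pos: [0.4075, -0.189, 0.2537]
ee_rot: [[0.423, 0.906, 0.002], [0.906, -0.423, -0.002], [-0.001, 0.003, -1.0]]
ft_force: [0.7, -0.1, 0.7]
width: 0.043
gripper_force: 0.0
```

Call:
step_arm(
  linear=[
    [0, 0, -0.4],
    [0, 0, -0.65],
    [0, 0, -0.755],
    [0, 0, -0.755],
    [0, 0, -0.755],
  ],
  rotation=[
    [0, 0, 0],
    [0, 0, 0],
    [0, 0, 0],
    [0, 0, 0],
    [0, 0, 0],
  ],
)

```text
time_s: 52.48
eef_pos: [0.4072, -0.1885, 0.1776]
ee_rot: [[0.423, 0.906, 0.002], [0.906, -0.423, -0.002], [-0.001, 0.003, -1.0]]
ft_force: [0.8, -0.5, 0.1]
width: 0.0426
gripper_force: 0.0
```

Call:
step_arm(
  linear=[
    [0, 0, 0],
    [0, 0, 0],
    [0, 0, 0],
    [0, 0, 0],
    [0, 0, 0],
  ],
  rotation=[
    [0, 0, 0],
    [0, 0, 0],
    [0, 0, 0],
    [0, 0, 0],
    [0, 0, 0],
  ],
  claw=1,
  force=80,
)

```text
time_s: 53.1
eef_pos: [0.4069, -0.1882, 0.1773]
ee_rot: [[0.423, 0.906, 0.001], [0.906, -0.423, -0.001], [-0.0, 0.002, -1.0]]
ft_force: [0.2, 1.0, 9.0]
width: 0.0131
gripper_force: 78.5
```

Call:
step_arm(
  linear=[
    [0, 0, 0.2],
    [0, 0, 0.5],
    [0, 0, 0.9],
    [0, 0, 1],
    [0, 0, 1],
  ],
  rotation=[
    [0, 0, 0],
    [0, 0, 0],
    [0, 0, 0],
    [0, 0, 0],
    [0, 0, 0],
  ],
)

```text
time_s: 53.72
eef_pos: [0.4065, -0.1879, 0.2765]
ee_rot: [[0.423, 0.906, 0.001], [0.906, -0.423, -0.001], [-0.0, 0.001, -1.0]]
ft_force: [-0.3, 1.0, -1.2]
width: 0.0135
gripper_force: 78.7
```

Call:
step_arm(
  linear=[
    [-0.2, 0.3, 0.3],
    [-0.3, 0.6, 0.6],
    [-0.3, 0.6, 0.6],
    [-0.3, 0.6, 0.6],
    [-0.3, 0.6, 0.6],
    [-0.3, 0.6, 0.6],
  ],
  rotation=[
    [0, 0, 0.11],
    [0, 0, 0.22],
    [0, 0, 0.33],
    [0, 0, 0.419],
    [0, 0, 0.419],
    [0, 0, 0.419],
  ],
)

```text
time_s: 54.48
eef_pos: [0.3763, -0.1279, 0.3352]
ee_rot: [[-0.217, 0.976, -0.002], [0.976, 0.217, 0.001], [0.002, -0.001, -1.0]]
ft_force: [-0.4, 0.4, -1.9]
width: 0.0133
gripper_force: 78.7
```

```bash
cat > peg.py <<'E'
from h import *
np.set_printoptions(precision=4,suppress=True)
az=np.radians(-77.2);a=np.array([np.cos(az),np.sin(az),0]);up=np.array([0,0,1.])
tip=np.array([.4327,-.3663,.229])-a*.056; root=np.array([.4327,-.3663,.19])-a*.010
ax=(tip-root)/np.linalg.norm(tip-root)
def tool(b,eye,d=.1713,h=.045):
    b=np.radians(b);tx=np.cos(b)*a+np.sin(b)*up;z=np.sin(b)*a-np.cos(b)*up
    return eye-d*z-h*tx, np.c_[-tx,np.cross(z,-tx),z]
def delta(b,eye,e,R):
    p,Rt=tool(b,eye);rv=cv2.Rodrigues(Rt@R.T)[0].ravel()
    return ((p-e)*10).round(3).tolist(),(np.degrees(rv)/90).round(3).tolist(),p.round(4)
E
python3 - <<'E'
from peg import *
s=read_state();e,R=s["eef_pos"],s["ee_rot"];print(s["time_s"],e,R[:,0],s["width"],s["ft_force"],s["joint_positions"])
for off in (.06,.025,-.03): print(off,delta(45,tip+off*ax,e,R))
k,im=snap("wrist","h1.png")
print(proj(k,e+R[:,2]*.1713-R[:,0]*.045),proj(k,e+R[:,2]*.1713))
E
```

```text
54.475 [ 0.3763 -0.1279  0.3352] [-0.2172  0.9761  0.0016] 0.013268469340063066 [-0.3987  0.4419 -1.9038] [-34.9588   2.6611 113.127   -0.0008  64.3338 -47.5043]
0.06 ([-0.001, 0.1, 0.219], [-0.489, -0.111, 0.003], array([ 0.3763, -0.1179,  0.3571]))
0.025 ([0.059, -0.16, -0.008], [-0.489, -0.111, 0.003], array([ 0.3822, -0.144 ,  0.3345]))
-0.03 ([0.151, -0.569, -0.363], [-0.489, -0.111, 0.003], array([ 0.3915, -0.1849,  0.2989]))
(np.float64(317.9710852878778), np.float64(404.41900019540924)) (np.float64(317.9971360144567), np.float64(311.61400707837345))
```

Call:
step_arm(
  linear=[
    [0, 0.1, 0.22],
    [0, 0.1, 0.22],
    [0, 0.1, 0.22],
    [0, 0.1, 0.22],
    [0, 0.1, 0.22],
    [0, 0.1, 0.22],
    [0, 0.1, 0.22],
    [0, 0.1, 0.22],
  ],
  rotation=[
    [-0.05, -0.011, 0],
    [-0.15, -0.034, 0],
    [-0.25, -0.057, 0],
    [-0.35, -0.079, 0],
    [-0.45, -0.102, 0.003],
    [-0.489, -0.111, 0.003],
    [-0.489, -0.111, 0.003],
    [-0.489, -0.111, 0.003],
  ],
)

```text
time_s: 55.52
eef_pos: [0.3766, -0.118, 0.3581]
ee_rot: [[-0.158, 0.975, 0.158], [0.689, 0.224, -0.69], [-0.708, -0.0, -0.707]]
ft_force: [-0.5, 0.0, -0.3]
width: 0.0137
gripper_force: 78.7
```

```bash
python3 - <<'E'
from peg import *
s=read_state();e,R=s["eef_pos"],s["ee_rot"];print(s["time_s"],e,R,s["width"],s["ft_force"],s["joint_positions"])
for off in (.06,.025,.01,-.03): print(off,delta(45,tip+off*ax,e,R))
k,im=snap("scene","h2.png");kw,iw=snap("wrist","h2w.png");kt,it=snap("top","h2t.png")
eye=e+R[:,2]*.1713-R[:,0]*.045
print("eye",eye,"scene",proj(k,eye),proj(k,tip),"top",proj(kt,eye),proj(kt,tip),"wr",proj(kw,eye),proj(kw,tip))
u,v=map(int,proj(k,(eye+tip)/2));A=cv2.resize(im[v-45:v+45,u-60:u+60],(400,300),interpolation=cv2.INTER_CUBIC)
u,v=map(int,proj(kt,(eye+tip)/2));B=cv2.resize(it[v-45:v+45,u-60:u+60],(400,300),interpolation=cv2.INTER_CUBIC)
C=cv2.resize(iw,(400,300))
cv2.imwrite("pics/h2m.png",np.vstack([np.hstack([A,B]),np.hstack([C,C*0])]))
E
```

```text
55.525 [ 0.3766 -0.118   0.3581] [[-0.1585  0.9746  0.158 ]
 [ 0.6887  0.2238 -0.6896]
 [-0.7075 -0.0005 -0.7067]] 0.013729202060794218 [-0.4753  0.0274 -0.3497] [-17.4655  -0.497  121.3748 -55.2822  47.9576   4.3221]
0.06 ([-0.003, 0.001, -0.01], [0.0, -0.0, -0.001], array([ 0.3763, -0.1179,  0.3571]))
0.025 ([0.056, -0.259, -0.236], [0.0, -0.0, -0.001], array([ 0.3822, -0.144 ,  0.3345]))
0.01 ([0.081, -0.371, -0.333], [0.0, -0.0, -0.001], array([ 0.3847, -0.1551,  0.3248]))
-0.03 ([0.149, -0.668, -0.592], [0.0, -0.0, -0.001], array([ 0.3915, -0.1849,  0.2989]))
eye [ 0.4108 -0.2672  0.2688] scene (np.float64(168.93333163254957), np.float64(216.26265785205962)) (np.float64(153.217254566061), np.float64(238.3209101156699)) top (np.float64(490.37756987163004), np.float64(305.86721246646795)) (np.float64(506.9820457259982), np.float64(299.0907624332218)) wr (np.float64(317.6445951484853), np.float64(402.33394420848583)) (np.float64(316.50291890455065), np.float64(340.17521324496533))
```

View pics/h2m.png

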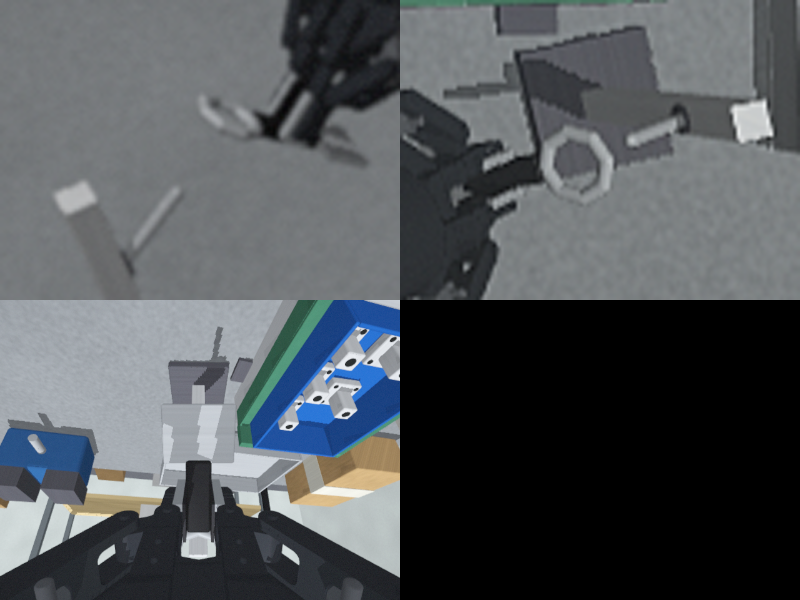

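The mosaic shows the eye at (230,117) in the scene crop and (178,163) in the top crop, with the peg tip at (180,190) and (230,140). These are within about 1–2 mm of prediction, so I'll thread along the peg axis.

Call:
step_arm(
  linear=[
    [0.02, -0.08, -0.07],
    [0.04, -0.16, -0.145],
    [0.055, -0.25, -0.22],
    [0.068, -0.31, -0.275],
    [0.081, -0.37, -0.33],
    [0.095, -0.43, -0.38],
    [0.108, -0.49, -0.435],
    [0.12, -0.54, -0.48],
    [0.12, -0.54, -0.48],
  ],
  rotation=[
    [0, 0, 0],
    [0, 0, 0],
    [0, 0, 0],
    [0, 0, 0],
    [0, 0, 0],
    [0, 0, 0],
    [0, 0, 0],
    [0, 0, 0],
    [0, 0, 0],
  ],
)

```text
time_s: 56.8
eef_pos: [0.3885, -0.1723, 0.3098]
ee_rot: [[-0.159, 0.975, 0.158], [0.688, 0.224, -0.691], [-0.708, -0.001, -0.706]]
ft_force: [1.0, -0.4, -0.8]
width: 0.0128
gripper_force: 78.7
```

Call:
step_arm(
  linear=[
    [0.013, -0.06, -0.055],
    [0.025, -0.12, -0.11],
    [0.037, -0.17, -0.15],
    [0.037, -0.17, -0.15],
  ],
  rotation=[
    [0, 0, 0],
    [0, 0, 0],
    [0, 0, 0],
    [0, 0, 0],
  ],
)

```text
time_s: 57.3
eef_pos: [0.3922, -0.1894, 0.2948]
ee_rot: [[-0.159, 0.975, 0.158], [0.688, 0.224, -0.691], [-0.708, -0.001, -0.706]]
ft_force: [0.4, 0.6, -0.9]
width: 0.0131
gripper_force: 78.7
```

```bash
python3 - <<'E'
from peg import *
s=read_state();e,R=s["eef_pos"],s["ee_rot"];print(s["time_s"],e,s["width"],s["ft_force"],s["gripper_force"],s["joint_positions"])
eye=e+R[:,2]*.1713-R[:,0]*.045;print("eye rel root: out",-(eye-root)@a,"z",(eye-root)[2],"side",np.cross(a,up)@(eye-root))
for off in (-.035,): 
  print(delta(45,tip+off*ax,e,R)); print(delta(52,tip+off*ax-up*.008,e,R))
E
```

```text
57.3 [ 0.3922 -0.1894  0.2948] 0.013075820973921288 [ 0.4198  0.5934 -0.8544] 78.71891140937805 [-27.5135   8.0301 123.7103 -67.7072  35.6766  12.8008]
eye rel root: out 0.01841182892710336 z 0.015726677615786222 side 3.280477997394655e-05
([0.001, 0.008, 0.009], [0.001, -0.001, -0.002], array([ 0.3923, -0.1886,  0.2957]))
([-0.02, 0.103, -0.264], [-0.075, -0.018, -0.002], array([ 0.3902, -0.1791,  0.2684]))
```

Call:
step_arm(
  linear=[
    [-0.004, 0.02, -0.02],
    [-0.008, 0.035, -0.035],
    [-0.011, 0.048, -0.05],
    [-0.014, 0.06, -0.064],
    [-0.014, 0.06, -0.064],
  ],
  rotation=[
    [0, 0, 0],
    [0, 0, 0],
    [0, 0, 0],
    [0, 0, 0],
    [0, 0, 0],
  ],
)

```text
time_s: 57.92
eef_pos: [0.391, -0.183, 0.289]
ee_rot: [[-0.159, 0.974, 0.159], [0.687, 0.225, -0.691], [-0.709, -0.001, -0.705]]
ft_force: [-0.5, -0.7, 0.4]
width: 0.0133
gripper_force: 78.7
```

```bash
python3 - <<'E'
from peg import *
s=read_state();print(s["eef_pos"],s["ft_force"],s["joint_positions"])
E
```

```text
[ 0.391 -0.183  0.289] [-0.547  -0.7161  0.3733] [-26.6847   8.4415 124.4109 -69.0359  35.7872  15.0705]
```

Call:
step_arm(
  linear=[
    [0, 0, 0],
    [0, 0, 0],
    [0, 0, 0],
    [0, 0, 0],
    [0, 0, 0],
    [0, 0, 0],
    [0, 0, 0],
    [0, 0, 0],
  ],
  rotation=[
    [0, 0, 0],
    [0, 0, 0],
    [0, 0, 0],
    [0, 0, 0],
    [0, 0, 0],
    [0, 0, 0],
    [0, 0, 0],
    [0, 0, 0],
  ],
  claw=0.4,
)

```text
time_s: 58.92
eef_pos: [0.3908, -0.183, 0.2888]
ee_rot: [[-0.159, 0.974, 0.159], [0.687, 0.225, -0.691], [-0.709, -0.001, -0.705]]
ft_force: [0.2, 0.0, -0.0]
width: 0.0515
gripper_force: 0.0
```

Call:
step_arm(
  linear=[
    [-0.02, 0.1, 0.08],
    [-0.06, 0.25, 0.22],
    [-0.1, 0.45, 0.42],
    [-0.14, 0.65, 0.62],
    [-0.14, 0.65, 0.62],
  ],
  rotation=[
    [0, 0, 0],
    [0, 0, 0],
    [0, 0, 0],
    [0, 0, 0],
    [0, 0, 0],
  ],
)

```text
time_s: 59.55
eef_pos: [0.377, -0.1167, 0.3525]
ee_rot: [[-0.158, 0.974, 0.163], [0.686, 0.227, -0.691], [-0.71, 0.003, -0.704]]
ft_force: [0.0, 0.3, -0.0]
width: 0.0514
gripper_force: 0.0
```

Call:
step_arm(
  linear=[
    [0, 0.3, 0.3],
    [-0.1, 0.6, 0.6],
    [-0.1, 0.9, 0.9],
    [-0.1, 0.9, 0.9],
  ],
  rotation=[
    [0, 0, 0],
    [0, 0, 0],
    [0, 0, 0],
    [0, 0, 0],
  ],
)

```text
time_s: 60.05
eef_pos: [0.3674, -0.0269, 0.4425]
ee_rot: [[-0.158, 0.974, 0.164], [0.687, 0.227, -0.69], [-0.71, 0.003, -0.705]]
ft_force: [-0.2, -0.1, -1.2]
width: 0.0511
gripper_force: 0.0
```

```bash
python3 - <<'E'
from peg import *
s=read_state();print(s["time_s"],s["eef_pos"],s["ft_force"],s["width"],s["joint_positions"])
k0=None
kt,t=snap("top","e_t.png");ks,c=snap("scene","e_s.png")
t0=cv2.imread("pics/top0.png");c0=cv2.imread("pics/scene0.png")
# where things differ from the start near the stand (tag hanging) 
for n,k,i,i0 in(("top",kt,t,t0),("scene",ks,c,c0)):
    u,v=map(int,proj(k,(root+tip)/2)); d=cv2.absdiff(i,i0).max(2)
    w=d[v-45:v+55,u-50:u+50]; m=cv2.morphologyEx((w>35).astype(np.uint8),cv2.MORPH_OPEN,np.ones((2,2)))
    print(n,"mid-peg",(u,v),"root",proj(k,root),"hang eye/flag pred",proj(k,root-a*.012+[0,0,.002]),proj(k,root-a*.012-[0,0,.08]))
    for r in range(0,100,4): print("".join(" .#"[min(2,int(x))] for x in (w[r,::2]//25).tolist()))
E
```

```text
60.05 [ 0.3674 -0.0269  0.4425] [-0.1738 -0.0572 -1.1581] 0.05110197436189931 [ -2.1906  -5.9405 113.1193 -47.9285  67.0695   2.0956]
top mid-peg (514, 295) root (np.float64(522.6062020094839), np.float64(292.5091585653507)) hang eye/flag pred (np.float64(517.0545337534675), np.float64(293.9597298694853)) (np.float64(502.36247910066425), np.float64(291.9615379096838))
......##.  ...####                                
                                                  
                                                  
                                                  
                                                  
                                                  
                                                  
                                                  
                                                  
    #               .        .                    
     # ...          ##### .  #.                   
         ..         ###.      #                   
                             ...                  
                      #     .                     
               
[... 1360 characters left out ...]
      .#.             ..##.#...      
.###.##...#.#.      ##.      ..#.......           
.##...#..#.#...      .   .##.#...                 
..#..###....#.#.      ......                      
     .#.....#....        .                        
       .#..#..#..      ...#                       
       #..              .###                      
                         .###                     
                           ##                     
                             .                    
                              ..                  
                                                  
                                                  
                                    ..           .
```

The image differences put the flag edge-on below the peg root in both views (top about (508,292), scene about (147,276), near the predicted hanging positions). I'll let it settle, confirm nothing moves, and hand in.

Call:
step_arm(
  linear=[
    [0, 0.2, 0.1],
    [0, 0.2, 0.1],
    [0, 0.2, 0.1],
    [0, 0.2, 0.1],
    [0, 0.2, 0.1],
    [0, 0.2, 0.1],
    [0, 0.2, 0.1],
    [0, 0.2, 0.1],
    [0, 0.2, 0.1],
    [0, 0.2, 0.1],
    [0, 0.2, 0.1],
    [0, 0.2, 0.1],
    [0, 0.2, 0.1],
    [0, 0.2, 0.1],
    [0, 0.2, 0.1],
    [0, 0.2, 0.1],
  ],
  rotation=[
    [0, 0, 0],
    [0, 0, 0],
    [0, 0, 0],
    [0, 0, 0],
    [0, 0, 0],
    [0, 0, 0],
    [0, 0, 0],
    [0, 0, 0],
    [0, 0, 0],
    [0, 0, 0],
    [0, 0, 0],
    [0, 0, 0],
    [0, 0, 0],
    [0, 0, 0],
    [0, 0, 0],
    [0, 0, 0],
  ],
)

```text
time_s: 62.15
eef_pos: [0.3668, -0.008, 0.4508]
ee_rot: [[-0.159, 0.974, 0.159], [0.687, 0.225, -0.691], [-0.709, -0.001, -0.706]]
ft_force: [-0.0, 0.7, -0.0]
width: 0.0511
gripper_force: 0.0
```

```bash
python3 - <<'E'
from peg import *
k,c=snap("scene");p=cv2.imread("pics/e_s.png");k,c2=snap("scene")
print("vs before",(cv2.absdiff(c,p)[230:300,110:180]>30).sum(),"still",(cv2.absdiff(c,c2)[230:300,110:180]>30).sum())
kt,t=snap("top","f.png");hsv=cv2.cvtColor(t,cv2.COLOR_BGR2HSV);B=cv2.inRange(hsv,(100,120,40),(130,255,255));B[:170]=0;B[270:]=0;B[:,:260]=0;B[:,530:]=0
xs=np.nonzero((B>0).sum(0)>8)[0];print("tote y",onz(kt,xs.min()-.5,220,.11)[1],onz(kt,xs.max()+.5,220,.11)[1])
g=cv2.cvtColor(t,cv2.COLOR_BGR2GRAY);u,v=proj(kt,[.606,-.154,.155]);print("knob px",u,v,"grey",g[int(v)-2:int(v)+3,int(u)-2:int(u)+3].mean())
print(sign_off())
E
```

```text
vs before 0 still 0
tote y -0.1571959538070869 -0.37132923078736546
knob px 414.76064136309117 205.37403467666678 grey 67.0
the job is handed in; nothing more can be done
None
```

The job is handed in at about 62 s of the 210 s allowed, and `sign_off` returned no verdict: all five castings are in the tote, the tote is home against the end wall, the brace was pushed to its end stop square across the line, and the tag is hanging still on the peg.

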